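# Run-out sweep on a hand-cranked rotary gauge

### The job

Check the clamped flange for run-out: take the handwheel by its handle and crank the round table anticlockwise (seen from above) up to 12 rpm, and keep it at 12 rpm, give or take 2, for at least 6 seconds without a break. Then slow it down and stop it with the long dark zero line of the table at the fixed pointer, within 5 degrees, and let go of the handle. Drive it only by the handwheel, never race the table above 18 rpm or let it run backwards under the stylus (if you overshoot, go round again), and leave the other things on the bench where they are.

Things in the scene. Friction and masses are not known exactly. Their poses are not given: they have to be found in the camera images.
- gauge: Rotary run-out gauge, fixed, blue cast base about 300 x 570 mm, 50 mm high; origin on the bench under it, z up, y from handwheel to table. Upright axes: table at (0, 130) mm, handwheel at (0, -130) mm. A column with a dial indicator, 225 mm high, stands at (0, 315) mm; its stylus rests on the flange. On the -x side of the table rim a brass drag shoe rides in a dark cage, 131 mm high.
- turntable (a joint): Angle in rad the round table has turned since the start, growing anticlockwise seen from above, unlimited; starts at 0, at rest (the zero line then stands anywhere). 12 rpm = 1.26 rad/s. Nominal inertia with the flange 0.047 kg m2 (varies by a quarter); drag 0.042 N m dry, mostly from the drag shoe (varies by up to a half), plus 0.004 N m s/rad.
- platter: The round iron table, top 210 mm across and 100 mm above the bench, with a lower rim step 260 mm across, and the flange (128 mm across, hub 82 mm, top 152 mm above the bench) under three clamps. Origin on the table axis, 82 mm above the bench; x points to the zero line. Nominally 12 rpm needs the handwheel at 2.1 rad/s; with it stopped dead the table coasts 0.3 to 0.8 rad.
- zero_mark (a point): Outer end of the zero line: the one long dark radial line, 36 x 12 mm, on the table top at its edge; this point is 103 mm from the table axis, 100 mm above the bench. The short thin lines are plain divisions.
- pointer (a point): The fixed point where the zero line must stop: 103 mm from the table axis on the gauge's +x side, 100 mm above the bench, under the tip of the steel pointer that reaches in from its dark post.
- wheel_axis (a point): Handwheel axis (upright), point at grip height 141 mm. Wheel 152 mm across, rim top 105 mm, hub top 112 mm high, friction 0.02 N m. It drives the table in the same sense through a belt and a slipping oil coupling in the grey case: torque on the table = 0.035 N m s/rad x (1.25 x handwheel speed - table speed), no fixed angle between them, speed lag about 1.2 s.
- handle_grip (a point): Middle of the handwheel's upright handle: black round grip, 28 mm across, from 110 to 171 mm high, revolving freely on its pin 58 mm from the handwheel axis; this point is 141 mm above the bench. Grip it from above; the gripper need not turn with the wheel.
- spanner: Bystander: open-ended spanner with a wooden grip, 180 mm long; loose on the bench.
- bench_brush: Bystander: bench brush, 200 mm long; loose on the bench.
- oil_can: Bystander: grey oil bottle, 60 mm across, 150 mm high; loose on the bench.
- ring_gauge: Bystander: steel ring, 70 mm across, 20 mm high; loose on the bench.
- chuck_key: Bystander: T-shaped chuck key, 110 mm across its bar; loose on the bench.

How it is judged:
On the way, in this order (a step that is already met when the one before it is completed fails the run):
1. the table turns anticlockwise at 12 rpm, give or take 2 (0.1 rpm of grace), for 6 s without a break (velocity of joint turntable between 1.037 and 1.477 rad/s), for 6 s.
2. the table stands with its zero line at the pointer (velocity of joint turntable between -0.05 and 0.05 rad/s and distance between zero_mark and pointer below 0.012 m), for 0.3 s.
At the end, for the whole second after the job is handed in: the table is at rest (under 0.05 rad/s) with the zero line's end within 12 mm of the pointer's point (about 6.7 degrees), the handle released (all of step 2 and angular speed of platter below 0.05 rad/s); the robot touches nothing.
It fails at once if the table is raced (over 1.9 rad/s, 18 rpm) (velocity of joint turntable above 1.9 rad/s).
It fails at once if the table runs backwards (faster than 0.08 rad/s) (velocity of joint turntable below -0.08 rad/s).
It fails at once if the robot touches the table or the flange (contact force between any of the arm, the fingers and platter above 0.5 N).
It fails at once if another thing on the bench is moved by more than 30 mm (distance of any of spanner, bench_brush, oil_can, ring_gauge, chuck_key from where it was at the start of the episode above 0.03 m).
It also fails if it takes over 64 s, if anything falls off the work surface, if the arm or the gripper's body presses on something with over 40 N, if the wrist force passes 120 N, or if a joint passes its speed limit or range.

### The arm

A 6-joint arm with a two-finger parallel gripper is mounted at the origin on the work surface. World frame = base frame: x ahead of the robot, y to its left, z up, the work surface at z = 0. Lengths are in m, angles in rad, forces in N, time in s.
With the tool pointing down it reaches from about 0.375 to 0.975 m from the base axis. Payload 3.8 kg.
Tool frame: the origin (TCP) lies at the very end of the fingers, on their centre line; the grasp point (between the pads) lies 19 mm behind it; z points along the fingers, y is the line along which they close (so a half turn about z gives the same grasp; the last joint's range is limited). The gripper opens to 85 mm and grips with 20 to 120 N. Pads are 22 mm wide; open, the fingers measure 114 mm over their backs; the gripper's body (76 mm by 85 mm) begins 54 mm behind the grasp point. The pads swing forward as they close: fully open they stand 13 mm farther back than shut.
Start: joints at [-1.36, 0.264, 1.604, -0, 1.274, -0.037], TCP at [0.166, -0.654, 0.231] pointing down, gripper open.
Joint ranges: [-2.63, 2.63], [-0.94, 2.18], [0.31, 2.57], [-1.31, 4.45], [0, 2.66], [-2.55, 2.55]. Speed limits (rad/s): [2.57, 2.57, 3.14, 3.14, 3.14, 3.14].

### API

Orientations are given as a rotation vector (axis times angle).
In Python, from workcell import bot, vision gives the robot as it stands. The module is installed in compiled form; this text tells all that it offers.
- The arm moves only by the tool play_rows, never from a script. Its argument "moves" is a list that holds one entry, the list of rows, each a list of 7 numbers: the turn, a rotation vector about the tool's x, y, z as a fraction of full scale, then the shift along the tool's x, y, z as a fraction of full scale, then the finger opening in mm, from 0 to 85.4. In form: [[[ax, ay, az, x, y, z, jaw], ...]]. A call has 1 to 5 rows; each row shifts and turns the commanded pose from where the row before left it, along the tool's axes as they then stand; what a row does not reach is not made up. Full scale, the value 1, is 0.1 m for a shift and 0.5 rad for a turn. A row lasts 1/12 s, in which the tool goes at most 41.7 mm and 7.16 degrees, less where a joint would pass 70% of its speed; a pose out of reach is approached as far as the arm can. A call with a number of a shift or a turn outside -1 to 1 is refused whole. A call with a gripper value outside its range is refused whole. The fingers move at their own pace and stop on an object; "newtons" is the grip in N (left out, the last holds). Time passes only in rows, so rows that do not move let the fingers close. It gives the time, the measured TCP pose, the force, the opening and the grip force at its end, in the units of the state.
- bot.read_state(): the state, without advancing time (a new reading comes with each control period).
- vision.read_camera(name): name is "scene" or "top" or "wrist"; returns a dict with "image" (480x640x3 uint8, red, green, blue), "depth" (480x640 float32, m along the optical axis (not along the pixel's ray), 0 where there is no reading), "K" (3x3 intrinsics, pixels), "R" (3x3) and "t" (3): a world point X has camera coordinates R X + t. Camera axes: x right, y down, z forward; pixel columns grow to the right and rows downward; lengths in m; the calibration is good to about 2 mm. A picture is of the moment at which its call begins.
- bot.finish_job(): hands the job in; it is judged then, once.
The state is a dict: "time": time; "q": joint angles; "joint_vel": joint speeds; "joint_torque": joint torques, N m; "tool_pos": TCP position; "tcp_rot": TCP orientation; "wrist_force": force on the tool from outside, world axes, zero at the start; "torque": the same for the moment, N m; "width": opening from 0.0 (shut) to 1.0 (fully open); "grip_force": force on a finger pad.
Only numpy, scipy, OpenCV 4.12 (cv2) and the standard library are available. Lean on these libraries where they do the work, as an engineer would, in place of code of your own. Each camera call takes 0.05 s, during which the arm holds its last target. There are 200 camera calls.

## Working session

There is one attempt and no reset: what is moved stays moved. The work goes in short steps, Python scripts to look and compute and a tool call to move; the robot and the scene stay as the last step left them, time stands still between calls to the robot, and variables do not carry over. Pictures are saved under pics/ and viewed, at most 10 in all, crops included, and the job is handed in when it is done.

Besides the shell and the picture viewer there is one more tool, called after ">>>" as name([rows], argument=value, ...), one row to a line, values as JSON. play_rows: Moves the arm, as the interface text tells. Its arguments: {"type":"object","properties":{"moves":{"type":"array","items":{"type":"array","items":{"type":"array","items":{"type":"number"}}}},"newtons":{"type":"number"}},"required":["moves"]}

```bash
mkdir -p pics; python3 - <<'E'
from workcell import bot, vision
import cv2, pickle
s=bot.read_state(); print({k:s[k] for k in('time','tool_pos','tcp_rot','width')})
for n in("scene","top"):
    d=vision.read_camera(n); pickle.dump(d,open(n+'.pkl','wb'))
    cv2.imwrite(f'pics/{n}0.png',d['image'][:,:,::-1]); print(n,d['K'].round(1).tolist(),d['R'].round(3).tolist(),d['t'])
E
```

```text
{'time': 0.0, 'tool_pos': array([ 0.16538294, -0.65367255,  0.22997266]), 'tcp_rot': array([-3.11533967e+00, -3.87978478e-01,  3.47267471e-04]), 'width': 0.9971256777194561}
scene [[589.6, 0.0, 319.3], [0.0, 589.6, 241.2], [0.0, 0.0, 1.0]] [[0.612, 0.791, 0.019], [0.54, -0.399, -0.741], [-0.578, 0.464, -0.671]] [-0.3024665  -0.20449244  2.01124581]
top [[460.4, 0.0, 320.3], [0.0, 460.4, 235.2], [0.0, 0.0, 1.0]] [[0.02, -1.0, -0.003], [-0.994, -0.02, -0.104], [0.104, 0.005, -0.995]] [-0.01790872  0.50298156  1.06458315]
```

View pics/top0.png

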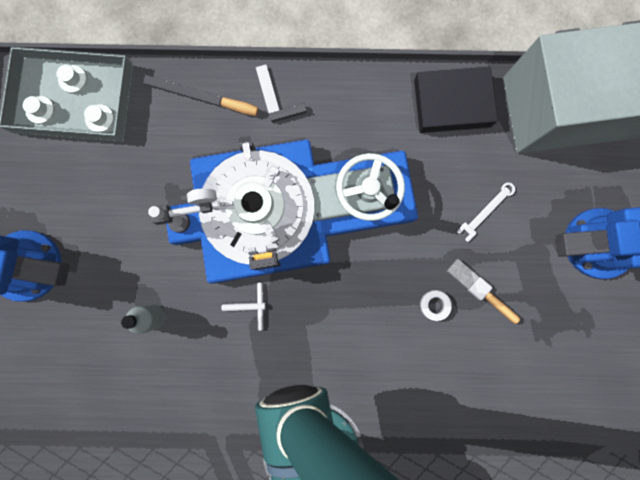

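View pics/scene0.png

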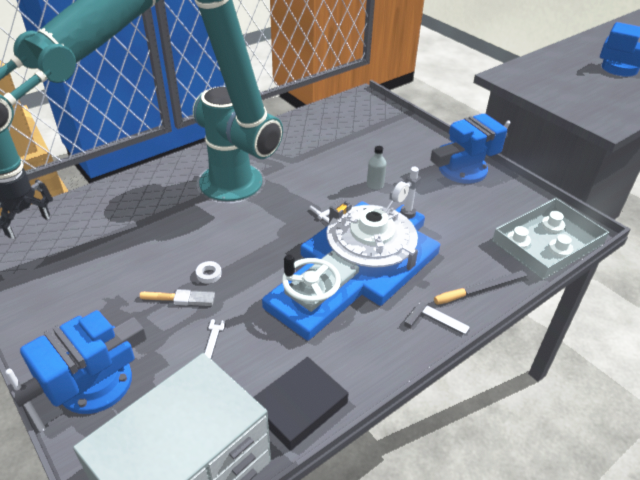

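```bash
cat > h.py <<'E'
import numpy as np, cv2, pickle
def ray(d,u,v,z):
    r=d['R'].T@np.linalg.inv(d['K'])@np.array([u,v,1.]); c=-d['R'].T@d['t']
    return c+r*(z-c[2])/r[2]
def cloud(d):
    v,u=np.mgrid[:480,:640]; P=np.stack([u,v,np.ones_like(u)],-1)@np.linalg.inv(d['K']).T*d['depth'][...,None]
    return (P-d['t'])@d['R']
def circ(p):
    A=np.c_[2*p,np.ones(len(p))]; s=np.linalg.lstsq(A,(p**2).sum(1),rcond=None)[0]; return s[:2],np.sqrt(s[2]+s[:2]@s[:2])
def blobs(m,lo=15):
    n,_,st,c=cv2.connectedComponentsWithStats(m.astype(np.uint8)); return [(st[i],c[i]) for i in range(1,n) if st[i][4]>=lo]
E
python3 - <<'E'
from h import *
d=pickle.load(open('top.pkl','rb')); W=cloud(d); g=cv2.cvtColor(d['image'],cv2.COLOR_RGB2GRAY)
z=W[...,2]
m=np.zeros_like(g,bool); m[130:290,190:420]=1
for name,mm in (('dark high',m&(g<60)&(z>.13)),('dark tabletop',m&(g<90)&(z>.085)&(z<.115))):
    for st,c in blobs(mm): print(name,st,c.round(1),'ray171',ray(d,*c,.171).round(4),'ray100',ray(d,*c,.1).round(4))
# wheel rim outer contour
bright=(g>190)
w=np.zeros_like(m); w[145:230,325:412]=1
w&=bright&(z>.09)&(z<.125)
# outermost rim points
c0=ray(d,371,187,.105)[:2]
p=np.array([ray(d,u,v,.105)[:2] for v,u in np.argwhere(w)]);
for _ in range(6):
    r=np.hypot(*(p-c0).T); q=p[(r>.058)&(r<.082)]; c0,R=circ(q)
print('wheel',c0,R,len(q))
# flange top
f=(z>.146)&(z<.158)&m; f[:,330:]=0
p=W[f][:,:2]; print('flange top n',len(p),p.mean(0),[np.percentile(p,k,axis=0).round(4).tolist() for k in(1,99)])
# rim step / table edge
f=(z>.06)&(z<.106)&m&(g>120); f[:,318:]=0
p=W[f][:,:2]; c1=ray(d,255,207,.1)[:2]
print('table c guess',c1)
# blue base rect
hsv=cv2.cvtColor(d['image'],cv2.COLOR_RGB2HSV); b=(hsv[...,0]>105)&(hsv[...,0]<125)&(hsv[...,1]>150)&m&(z>.04)&(z<.06)
p=W[b][:,:2].astype(np.float32); print('blue',cv2.minAreaRect(p))
cv2.imwrite('pics/c.png',cv2.resize(d['image'][130:290,150:420,::-1],None,fx=2.9,fy=2.9,interpolation=cv2.INTER_CUBIC))
E
```

```text
dark high [242 192  20  20 315] [251.6 201.6] ray171 [0.5554 0.1351 0.171 ] ray100 [0.5679 0.1463 0.1   ]
dark high [385 194  14  15 151] [391.5 201.4] ray171 [ 0.5614 -0.1543  0.171 ] ray100 [ 0.5743 -0.165   0.1   ]
dark high [209 203   3   8  16] [210.1 206.5] ray171 [0.5434 0.2204 0.171 ] ray100 [0.5549 0.238  0.1   ]
dark tabletop [250 142   4   7  20] [251.6 145.8] ray171 [0.6736 0.1391 0.171 ] ray100 [0.6951 0.1506 0.1   ]
dark tabletop [231 233  10  13  53] [235.3 238.8] ray171 [0.4772 0.1657 0.171 ] ray100 [0.4838 0.1792 0.1   ]
wheel [ 0.60625941 -0.11661861] 0.06857920568537858 1000
flange top n 1153 [0.5574098  0.13804397] [[0.5196, 0.0992], [0.5967, 0.2081]]
table c guess [0.55578101 0.13817274]
blue ((0.5760960578918457, 0.04216380417346954), (0.29945605993270874, 0.5339292883872986), 10.684037208557129)
```

View pics/c.png

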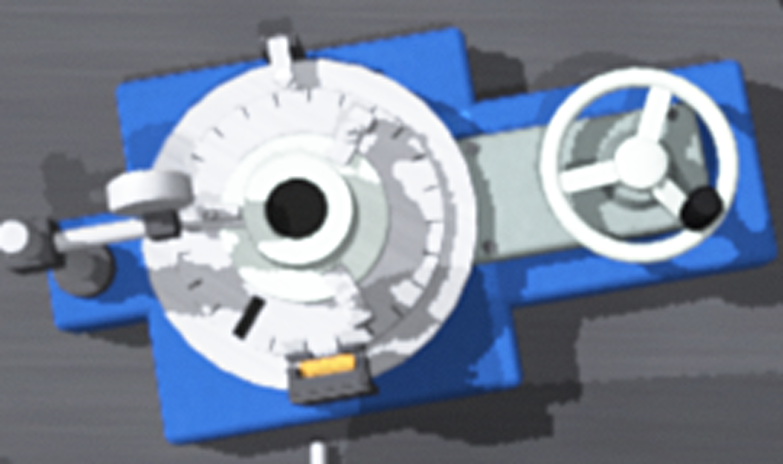

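The top picture shows the handwheel at (371,187), the black handle at (392,202), the table bore at (252,202), the zero line at (235,239) and the pointer at (247,150). In the crop, the layout agrees with the gauge's frame, yaw about 10.5°. Next I move above the handle.

>>> play_rows([
  [[0, 0, 0, 0.253, -0.194, 0, 85], [0, 0, 0, 0.253, -0.194, 0, 85], [0, 0, 0, 0.253, -0.194, 0, 85], [0, 0, 0, 0.253, -0.194, 0, 85], [0, 0, 0, 0.253, -0.194, 0, 85]],
], newtons=40)

```text
time: 0.52
tool_pos: [0.2648, -0.5278, 0.2306]
tcp_rot: [-3.117, -0.387, 0.0]
wrist_force: [0.9, -1.1, 0.8]
width: 0.991
grip_force: 0.0
```

>>> play_rows([
  [[0, 0, 0, 0.253, -0.194, 0, 85], [0, 0, 0, 0.253, -0.194, 0, 85], [0, 0, 0, 0.253, -0.194, 0, 85], [0, 0, 0, 0.253, -0.194, 0, 85], [0, 0, 0, 0.253, -0.194, 0, 85]],
])

```text
time: 0.93
tool_pos: [0.3637, -0.4026, 0.2308]
tcp_rot: [-3.117, -0.388, 0.001]
wrist_force: [0.5, -0.0, -1.0]
width: 0.998
grip_force: 0.0
```

>>> play_rows([
  [[0, 0, 0, 0.253, -0.194, 0, 85], [0, 0, 0, 0.253, -0.194, 0, 85], [0, 0, 0, 0.253, -0.194, 0, 85], [0, 0, 0, 0.253, -0.194, 0, 85], [0, 0, 0, 0.253, -0.194, 0, 85]],
])

```text
time: 1.35
tool_pos: [0.4625, -0.2776, 0.2309]
tcp_rot: [-3.117, -0.388, 0.001]
wrist_force: [0.6, -1.0, -0.3]
width: 0.998
grip_force: 0.0
```

>>> play_rows([
  [[0, 0, 0, 0.253, -0.194, 0, 85], [0, 0, 0, 0.253, -0.194, 0, 85], [0, 0, 0, 0.253, -0.194, 0, 85], [0, 0, 0, 0.253, -0.194, 0, 85], [0, 0, 0, 0.253, -0.194, 0, 85]],
])

```text
time: 1.77
tool_pos: [0.5613, -0.1526, 0.2308]
tcp_rot: [-3.117, -0.388, 0.001]
wrist_force: [0.4, -1.0, -0.0]
width: 0.994
grip_force: 0.0
```

>>> play_rows([
  [[0, 0, 0, 0, 0, 0, 85], [0, 0, 0, 0, 0, 0, 85], [0, 0, 0, 0, 0, 0, 85]],
])

```text
time: 2.02
tool_pos: [0.5604, -0.1542, 0.2307]
tcp_rot: [3.117, 0.39, -0.002]
wrist_force: [-0.0, -0.4, 0.1]
width: 0.994
grip_force: 0.0
```

```bash
cat >> h.py <<'E'
from scipy.spatial.transform import Rotation as Ro
WC=np.array([.6063,-.1166]); TC=np.array([.5587,.1381])
def zero(d,dbg=0):
    "angle of zero line (deg, world), or None"
    g=cv2.cvtColor(d['image'],cv2.COLOR_RGB2GRAY); best=[]
    for st,c in blobs(g<75,20):
        p=ray(d,*c,.1)[:2]-TC; r=np.hypot(*p)
        if .075<r<.097 and st[4]<260: best.append((st[4],np.degrees(np.arctan2(p[1],p[0])).round(2),r.round(4)))
    return best
E
python3 - <<'E'
from h import *
from workcell import bot,vision
s=bot.read_state(); print(s['time'],s['tool_pos'],s['tcp_rot'],s['wrist_force'],s['q'].round(2) if hasattr(s['q'],'round') else s['q'])
R=Ro.from_rotvec(s['tcp_rot']).as_matrix(); print(R.T@(np.array([.5618,-.1541,.128])-s['tool_pos'])*10)
ims=[vision.read_camera(n)for n in('top','scene')]
for d in ims: print(zero(d))
d=vision.read_camera('wrist'); ims.append(d)
cv2.imwrite('pics/a.png',np.hstack([cv2.resize(i['image'],(400,300)) for i in (ims[0],ims[2])])[...,::-1])
E
```

```text
2.0167 [ 0.56036971 -0.15416711  0.23068185] [ 3.11732709e+00  3.89516152e-01 -2.35474513e-03] [-0.00183272 -0.35709502  0.11320304] [-0.31  0.09  1.81 -0.    1.24  1.01]
[0.01555864 0.00303583 1.02679601]
[(np.int32(49), np.float64(151.45), np.float64(0.0852))]
[]
```

View pics/a.png

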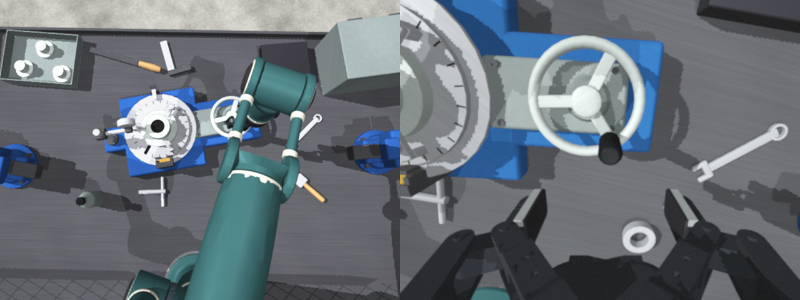

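The table stays in clear view from above, at (158,128) in the left half. In the wrist half the handle, at (610,147), lies midway between the fingers. I go down and close.

>>> play_rows([
  [[0, 0, 0, 0.015, 0.003, 0.2, 85], [0, 0, 0, 0, 0, 0.2, 85], [0, 0, 0, 0, 0, 0.2, 85], [0, 0, 0, 0, 0, 0.2, 85], [0, 0, 0, 0, 0, 0.2, 85]],
])

```text
time: 2.58
tool_pos: [0.5618, -0.1553, 0.1307]
tcp_rot: [3.118, 0.385, 0.001]
wrist_force: [-0.7, -0.3, -1.2]
width: 0.993
grip_force: 0.0
```

>>> play_rows([
  [[0, 0, 0, 0, 0, 0.02, 60], [0, 0, 0, 0, 0, 0, 45], [0, 0, 0, 0, 0, 0, 36], [0, 0, 0, 0, 0, 0, 30], [0, 0, 0, 0, 0, 0, 24]],
])

```text
time: 3.0
tool_pos: [0.5639, -0.1551, 0.1316]
tcp_rot: [3.115, 0.388, 0.005]
wrist_force: [-2.1, -1.0, 3.3]
width: 0.316
grip_force: 39.4
```

>>> play_rows([
  [[0, 0, 0, 0, 0, 0, 20], [0, 0, 0, 0, 0, 0, 20], [0, 0, 0, 0, 0, 0, 20], [0, 0, 0, 0, 0, 0, 20], [0, 0, 0, 0, 0, 0, 20]],
])

```text
time: 3.42
tool_pos: [0.5635, -0.1548, 0.1314]
tcp_rot: [3.115, 0.388, 0.004]
wrist_force: [-2.5, -1.6, 5.9]
width: 0.317
grip_force: 39.3
```

```bash
cat >> h.py <<'E'
import json,sys
def rows(phi,steps,R,p0=None,jaw=15,c=WC,r=.058):
    "phi deg start, steps deg per row; p0: commanded xy (default on circle)"
    cmd=np.array(c+r*np.array([np.cos(np.radians(phi)),np.sin(np.radians(phi))]) if p0 is None else p0); out=[]
    for s in steps:
        phi+=s; tgt=c+r*np.array([np.cos(np.radians(phi)),np.sin(np.radians(phi))])
        t=np.round((R.T@np.r_[tgt-cmd,0])[:2]*10,3); cmd=cmd+(R[:,:2]@t)[:2]/10
        out.append([0,0,0,*t.tolist(),0,jaw])
    for i in range(0,len(out),5): print(json.dumps(out[i:i+5]).replace('0.0,','0,'))
    print('end phi',phi,'cmd',cmd.round(5).tolist())
E
python3 - <<'E'
from h import *
from workcell import bot,vision
s=bot.read_state(); p=s['tool_pos']; print(s['time'],p,s['tcp_rot'],s['wrist_force'],s['width'],s['grip_force'])
R=Ro.from_rotvec(s['tcp_rot']).as_matrix(); v=p[:2]-WC; phi=np.degrees(np.arctan2(v[1],v[0])); print('phi',phi,np.hypot(*v))
print(zero(vision.read_camera('top')))
E
```

```text
3.4167 [ 0.56350629 -0.1548237   0.13138609] [3.11549637 0.38829671 0.00382756] [-2.54171402 -1.57767394  5.87646354] 0.31694367128196943 39.3293559551239
phi -138.22850307521162 0.05737903050826597
[(np.int32(49), np.float64(150.61), np.float64(0.0856))]
```

```bash
cat >> h.py <<'E'
RT=Ro.from_rotvec(np.pi*np.array([3.117,.388,0])/np.hypot(3.117,.388)).as_matrix()
E
python3 -c "
from h import *
rows(221,[1,3,5,7,8]+[9]*30,RT,[.5618,-.1541])"
```

```text
[[0, 0, 0, 0.01, 0.016, 0, 15], [0, 0, 0, 0.015, 0.027, 0, 15], [0, 0, 0, 0.028, 0.042, 0, 15], [0, 0, 0, 0.045, 0.055, 0, 15], [0, 0, 0, 0.059, 0.055, 0, 15]]
[[0, 0, 0, 0.075, 0.052, 0, 15], [0, 0, 0, 0.082, 0.039, 0, 15], [0, 0, 0, 0.087, 0.026, 0, 15], [0, 0, 0, 0.09, 0.013, 0, 15], [0, 0, 0, 0.091, -0.002, 0, 15]]
[[0, 0, 0, 0.09, -0.017, 0, 15], [0, 0, 0, 0.085, -0.03, 0, 15], [0, 0, 0, 0.081, -0.043, 0, 15], [0, 0, 0, 0.072, -0.055, 0, 15], [0, 0, 0, 0.063, -0.066, 0, 15]]
[[0, 0, 0, 0.052, -0.075, 0, 15], [0, 0, 0, 0.039, -0.082, 0, 15], [0, 0, 0, 0.026, -0.087, 0, 15], [0, 0, 0, 0.012, -0.09, 0, 15], [0, 0, 0, -0.002, -0.091, 0, 15]]
[[0, 0, 0, -0.016, -0.09, 0, 15], [0, 0, 0, -0.03, -0.086, 0, 15], [0, 0, 0, -0.043, -0.08, 0, 15], [0, 0, 0, -0.055, -0.072, 0, 15], [0, 0, 0, -0.066, -0.063, 0, 15]]
[[0, 0, 0, -0.075, -0.052, 0, 15], [0, 0, 0, -0.082, -0.039, 0, 15], [0, 0, 0, -0.087, -0.026, 0, 15], [0, 0, 0, -0.09, -0.013, 0, 15], [0, 0, 0, -0.091, 0.003, 0, 15]]
[[0, 0, 0, -0.09, 0.016, 0, 15], [0, 0, 0, -0.086, 0.03, 0, 15], [0, 0, 0, -0.08, 0.043, 0, 15], [0, 0, 0, -0.072, 0.055, 0, 15], [0, 0, 0, -0.063, 0.066, 0, 15]]
end phi 515 cmd [0.55375, -0.09208]
```

>>> play_rows([
  [[0, 0, 0, 0.01, 0.016, 0, 15], [0, 0, 0, 0.015, 0.027, 0, 15], [0, 0, 0, 0.028, 0.042, 0, 15], [0, 0, 0, 0.045, 0.055, 0, 15], [0, 0, 0, 0.059, 0.055, 0, 15]],
])

```text
time: 3.88
tool_pos: [0.5829, -0.1699, 0.1315]
tcp_rot: [3.116, 0.388, 0.002]
wrist_force: [-1.9, -1.0, 7.1]
width: 0.316
grip_force: 39.6
```

>>> play_rows([
  [[0, 0, 0, 0.075, 0.052, 0, 15], [0, 0, 0, 0.082, 0.039, 0, 15], [0, 0, 0, 0.087, 0.026, 0, 15], [0, 0, 0, 0.09, 0.013, 0, 15], [0, 0, 0, 0.091, -0.002, 0, 15]],
])

```text
time: 4.3
tool_pos: [0.6283, -0.1721, 0.1315]
tcp_rot: [3.116, 0.387, 0.004]
wrist_force: [-1.9, -0.6, 5.8]
width: 0.321
grip_force: 39.6
```

>>> play_rows([
  [[0, 0, 0, 0.09, -0.017, 0, 15], [0, 0, 0, 0.085, -0.03, 0, 15], [0, 0, 0, 0.081, -0.043, 0, 15], [0, 0, 0, 0.072, -0.055, 0, 15], [0, 0, 0, 0.063, -0.066, 0, 15]],
])

```text
time: 4.72
tool_pos: [0.6612, -0.1416, 0.1313]
tcp_rot: [3.116, 0.388, 0.005]
wrist_force: [-0.8, -1.6, 5.5]
width: 0.316
grip_force: 39.4
```

>>> play_rows([
  [[0, 0, 0, 0.052, -0.075, 0, 15], [0, 0, 0, 0.039, -0.082, 0, 15], [0, 0, 0, 0.026, -0.087, 0, 15], [0, 0, 0, 0.012, -0.09, 0, 15], [0, 0, 0, -0.002, -0.091, 0, 15]],
])

```text
time: 5.13
tool_pos: [0.6627, -0.0968, 0.1312]
tcp_rot: [3.116, 0.389, 0.004]
wrist_force: [-1.0, -2.4, 5.3]
width: 0.316
grip_force: 39.4
```

>>> play_rows([
  [[0, 0, 0, -0.016, -0.09, 0, 15], [0, 0, 0, -0.03, -0.086, 0, 15], [0, 0, 0, -0.043, -0.08, 0, 15], [0, 0, 0, -0.055, -0.072, 0, 15], [0, 0, 0, -0.066, -0.063, 0, 15]],
])

```text
time: 5.55
tool_pos: [0.6326, -0.0645, 0.1312]
tcp_rot: [3.115, 0.389, 0.005]
wrist_force: [-0.1, -4.4, 5.1]
width: 0.318
grip_force: 39.4
```

```bash
cat > look.py <<'E'
from h import *
from workcell import bot,vision
s=bot.read_state(); p=s['tool_pos']; d=vision.read_camera('top'); z=zero(d)
v=p[:2]-WC; print(s['time'],p,'phi',np.degrees(np.arctan2(v[1],v[0])),np.hypot(*v),'F',s['wrist_force'].round(1),s['width'],s['grip_force'],z)
if len(z)!=1:
    f=f"pics/f{s['time']:.2f}.png"; cv2.imwrite(f,cv2.resize(d['image'][110:300,150:430,::-1],None,fx=2,fy=2)); print(f)
E
python3 look.py
```

```text
5.55 [ 0.63264066 -0.06454085  0.13122394] phi 63.16170411419191 0.05834368070679749 F [-0.1 -4.4  5.1] 0.3184178301813836 39.433338046073914 [(np.int32(52), np.float64(-161.22), np.float64(0.0839))]
```

>>> play_rows([
  [[0, 0, 0, -0.075, -0.052, 0, 15], [0, 0, 0, -0.082, -0.039, 0, 15], [0, 0, 0, -0.087, -0.026, 0, 15], [0, 0, 0, -0.09, -0.013, 0, 15], [0, 0, 0, -0.091, 0.003, 0, 15]],
])

```text
time: 6.02
tool_pos: [0.5889, -0.0625, 0.1313]
tcp_rot: [3.115, 0.389, 0.008]
wrist_force: [3.9, -3.5, 5.3]
width: 0.319
grip_force: 39.6
```

>>> play_rows([
  [[0, 0, 0, -0.09, 0.016, 0, 15], [0, 0, 0, -0.086, 0.03, 0, 15], [0, 0, 0, -0.08, 0.043, 0, 15], [0, 0, 0, -0.072, 0.055, 0, 15], [0, 0, 0, -0.063, 0.066, 0, 15]],
])

```text
time: 6.43
tool_pos: [0.5557, -0.0917, 0.1311]
tcp_rot: [-3.117, -0.388, -0.007]
wrist_force: [1.1, 0.6, 5.3]
width: 0.316
grip_force: 39.7
```

```bash
python3 look.py
```

```text
6.4333 [ 0.55574635 -0.09165706  0.13108796] phi 153.7384801256894 0.0563721736794983 F [1.1 0.6 5.3] 0.31575132238318576 39.663689732551575 [(np.int32(57), np.float64(-133.32), np.float64(0.0846))]
```

```bash
cat > sim.py <<'E'
import numpy as np
from scipy.optimize import least_squares
def profile(segs):
    "segs: list of (number steps deg/row) lists or 'c' for camera -> wheel speed on a 1/240 s grid"
    w=[]
    for s in segs:
        if s=='c': w+=[0]*12
        else:
            for x in s: w+=[np.radians(x)*12]*20
    return np.array(w)
def sim(w,D,J,om=0.,th=0.,k=.035,n=1.25,b=.004,lag=.04):
    a=1-np.exp(-1/240/lag); dt=1/240; wf=0; T=[];O=[]
    for x in w:
        wf+=a*(x-wf); T.append(th);O.append(om)
        q=k*(n*wf-om)-b*om
        if om<=1e-6 and q<D: om=0
        else: om=max(0,om+dt*(q-D)/J)
        th+=om*dt
    return np.degrees(np.array(T+[th])),np.array(O+[om])
R1=[1,3,5,7,8]
H=[R1+[9]*20,'c',[9]*10]
OBS=[(205*2+90,48.17),(0,0)]
def fit(segs,obs):
    w=profile(segs)
    f=lambda p:np.r_[[sim(w,p[0],p[1])[0][i]-a for i,a in obs],(p[1]-.047)/.047/.12,(p[0]-.042)/.042/.4]
    r=least_squares(f,[.05,.047],diff_step=1e-3); return r.x,r.fun,sim(w,*r.x)
E
python3 -c "
from sim import *
x,f,(T,O)=fit(H,[(500,48.2),(712,76.1)]); print(x,f,O[-1])
for s in (10,10.5,11,11.5,12):
    w=profile(H+['c',[s]*30]); t,o=sim(w,*x); print(s,o[[712,752,812,912,1012,1112,1212,-1]].round(2), (np.radians(s)*12*.04375-x[0])/.039)
"
```

```text
[0.05323781 0.02770705] [-2.4774835   1.44597207 -3.42073498  0.66891709] 0.6830615468246057
10 [0.68 0.6  0.71 0.83 0.9  0.94 0.96 0.97] 0.9844097094254712
10.5 [0.68 0.61 0.75 0.91 0.99 1.04 1.07 1.08] 1.1018837936943204
11 [0.68 0.62 0.8  0.98 1.09 1.15 1.18 1.2 ] 1.219357877963169
11.5 [0.68 0.64 0.84 1.06 1.18 1.25 1.29 1.31] 1.336831962232019
12 [0.68 0.65 0.88 1.14 1.28 1.36 1.4  1.43] 1.4543060465008675
```

```bash
python3 -c "
from h import *
rows(155,[10]+[11]*29,RT,[.55375,-.09208])"
```

```text
[[0, 0, 0, -0.057, 0.084, 0, 15], [0, 0, 0, -0.045, 0.101, 0, 15], [0, 0, 0, -0.024, 0.109, 0, 15], [0, 0, 0, -0.003, 0.111, 0, 15], [0, 0, 0, 0.018, 0.11, 0, 15]]
[[0, 0, 0, 0.038, 0.104, 0, 15], [0, 0, 0, 0.058, 0.095, 0, 15], [0, 0, 0, 0.075, 0.082, 0, 15], [0, 0, 0, 0.089, 0.067, 0, 15], [0, 0, 0, 0.1, 0.048, 0, 15]]
[[0, 0, 0, 0.108, 0.028, 0, 15], [0, 0, 0, 0.111, 0.007, 0, 15], [0, 0, 0, 0.11, -0.014, 0, 15], [0, 0, 0, 0.105, -0.035, 0, 15], [0, 0, 0, 0.097, -0.054, 0, 15]]
[[0, 0, 0, 0.085, -0.072, 0, 15], [0, 0, 0, 0.07, -0.087, 0, 15], [0, 0, 0, 0.051, -0.098, 0, 15], [0, 0, 0, 0.032, -0.107, 0, 15], [0, 0, 0, 0.011, -0.111, 0, 15]]
[[0, 0, 0, -0.01, -0.11, 0, 15], [0, 0, 0, -0.031, -0.107, 0, 15], [0, 0, 0, -0.051, -0.099, 0, 15], [0, 0, 0, -0.069, -0.087, 0, 15], [0, 0, 0, -0.084, -0.072, 0, 15]]
[[0, 0, 0, -0.097, -0.056, 0, 15], [0, 0, 0, -0.105, -0.035, 0, 15], [0, 0, 0, -0.11, -0.015, 0, 15], [0, 0, 0, -0.111, 0.006, 0, 15], [0, 0, 0, -0.108, 0.028, 0, 15]]
end phi 484 cmd [0.57389, -0.06852]
```

>>> play_rows([
  [[0, 0, 0, -0.057, 0.084, 0, 15], [0, 0, 0, -0.045, 0.101, 0, 15], [0, 0, 0, -0.024, 0.109, 0, 15], [0, 0, 0, -0.003, 0.111, 0, 15], [0, 0, 0, 0.018, 0.11, 0, 15]],
])

```text
time: 6.9
tool_pos: [0.5562, -0.1444, 0.131]
tcp_rot: [-3.116, -0.387, -0.002]
wrist_force: [-3.3, 1.1, 10.8]
width: 0.317
grip_force: 40.1
```

>>> play_rows([
  [[0, 0, 0, 0.038, 0.104, 0, 15], [0, 0, 0, 0.058, 0.095, 0, 15], [0, 0, 0, 0.075, 0.082, 0, 15], [0, 0, 0, 0.089, 0.067, 0, 15], [0, 0, 0, 0.1, 0.048, 0, 15]],
])

```text
time: 7.32
tool_pos: [0.6013, -0.1754, 0.1313]
tcp_rot: [3.117, 0.387, 0.002]
wrist_force: [-2.3, -2.6, 9.3]
width: 0.32
grip_force: 40.1
```

>>> play_rows([
  [[0, 0, 0, 0.108, 0.028, 0, 15], [0, 0, 0, 0.111, 0.007, 0, 15], [0, 0, 0, 0.11, -0.014, 0, 15], [0, 0, 0, 0.105, -0.035, 0, 15], [0, 0, 0, 0.097, -0.054, 0, 15]],
])

```text
time: 7.73
tool_pos: [0.6523, -0.1555, 0.1313]
tcp_rot: [3.116, 0.387, 0.005]
wrist_force: [-0.2, -1.6, 6.8]
width: 0.323
grip_force: 39.9
```

>>> play_rows([
  [[0, 0, 0, 0.085, -0.072, 0, 15], [0, 0, 0, 0.07, -0.087, 0, 15], [0, 0, 0, 0.051, -0.098, 0, 15], [0, 0, 0, 0.032, -0.107, 0, 15], [0, 0, 0, 0.011, -0.111, 0, 15]],
])

```text
time: 8.15
tool_pos: [0.6646, -0.1023, 0.1311]
tcp_rot: [3.117, 0.388, 0.005]
wrist_force: [-0.2, -2.0, 6.9]
width: 0.318
grip_force: 39.8
```

```bash
python3 look.py
```

```text
8.15 [ 0.66455437 -0.10229435  0.13111489] phi 13.797224317478102 0.0599851894116494 F [-0.2 -2.   6.9] 0.3183432020377678 39.77293074131012 [(np.int32(53), np.float64(-55.56), np.float64(0.0856))]
```

>>> play_rows([
  [[0, 0, 0, -0.01, -0.11, 0, 15], [0, 0, 0, -0.031, -0.107, 0, 15], [0, 0, 0, -0.051, -0.099, 0, 15], [0, 0, 0, -0.069, -0.087, 0, 15], [0, 0, 0, -0.084, -0.072, 0, 15]],
])

```text
time: 8.62
tool_pos: [0.6285, -0.0627, 0.1311]
tcp_rot: [3.115, 0.389, 0.004]
wrist_force: [0.7, -4.6, 8.1]
width: 0.318
grip_force: 39.9
```

>>> play_rows([
  [[0, 0, 0, -0.097, -0.056, 0, 15], [0, 0, 0, -0.105, -0.035, 0, 15], [0, 0, 0, -0.11, -0.015, 0, 15], [0, 0, 0, -0.111, 0.006, 0, 15], [0, 0, 0, -0.108, 0.028, 0, 15]],
])

```text
time: 9.03
tool_pos: [0.5761, -0.0687, 0.1312]
tcp_rot: [3.116, 0.389, 0.008]
wrist_force: [3.5, -2.7, 5.4]
width: 0.323
grip_force: 39.9
```

```bash
python3 look.py
```

```text
9.0333 [ 0.57607986 -0.06870455  0.13119455] phi 122.25030899551822 0.056632421162611336 F [ 3.5 -2.7  5.4] 0.3234032161986169 39.949520230293274 [(np.int32(41), np.float64(-6.05), np.float64(0.0859))]
```

```bash
cat >> sim.py <<'E'
H+=['c',[10]+[11]*19,'c',[11]*10]
OBS=[(500,47.8),(712,75.7),(1124,153.4),(1336,202.95)]
E
python3 -c "
from sim import *
x,f,(T,O)=fit(H,OBS); print(x,f,O[-1])
for J in (.035,.04,.047,.055):
    for D in (.048,.05,.052,.054): print(J,D,[round(sim(profile(H),D,J)[0][i]-a,1) for i,a in OBS],sim(profile(H),D,J)[1][-1])
"
python3 -c "
from h import *
rows(124,[11]*30,RT,[.57389,-.06852])"
```

```text
[0.05854514 0.01633059] [-2.81446478 -5.10837424  2.5327504   1.10559071 -5.43783825  0.98482981] 1.0378245661160563
0.035 0.048 [np.float64(0.9), np.float64(9.9), np.float64(32.7), np.float64(43.6)] 1.2538465289955396
0.035 0.05 [np.float64(-2.2), np.float64(4.5), np.float64(22.3), np.float64(30.6)] 1.2027013457010536
0.035 0.052 [np.float64(-5.2), np.float64(-1.0), np.float64(11.9), np.float64(17.6)] 1.151557046452607
0.035 0.054 [np.float64(-8.3), np.float64(-6.4), np.float64(1.5), np.float64(4.7)] 1.1004137532536904
0.04 0.048 [np.float64(-2.6), np.float64(5.3), np.float64(25.3), np.float64(35.3)] 1.2370481348960638
0.04 0.05 [np.float64(-5.5), np.float64(0.2), np.float64(15.2), np.float64(22.7)] 1.1860536018848153
0.04 0.052 [np.float64(-8.3), np.float64(-5.0), np.float64(5.2), np.float64(10.1)] 1.1350606926941136
0.04 0.054 [np.float64(-11.1), np.float64(-10.1), np.float64(-4.8), np.float64(-2.4)] 1.084069629885435
0.047 0.048 [np.float64(-6.8), np.float64(-0.5), np.float64(15.6), np.float64(24.4)] 1.211485951483878
0.047 0.05 [np.float64(-9.4), np.float64(-5.3), np.float64(6.1
[... 1002 characters left out ...]
]]
[[0, 0, 0, 0.079, 0.078, 0, 15], [0, 0, 0, 0.092, 0.062, 0, 15], [0, 0, 0, 0.103, 0.043, 0, 15], [0, 0, 0, 0.109, 0.022, 0, 15], [0, 0, 0, 0.111, 0.002, 0, 15]]
[[0, 0, 0, 0.109, -0.02, 0, 15], [0, 0, 0, 0.104, -0.041, 0, 15], [0, 0, 0, 0.094, -0.059, 0, 15], [0, 0, 0, 0.081, -0.076, 0, 15], [0, 0, 0, 0.065, -0.091, 0, 15]]
[[0, 0, 0, 0.046, -0.101, 0, 15], [0, 0, 0, 0.026, -0.108, 0, 15], [0, 0, 0, 0.006, -0.111, 0, 15], [0, 0, 0, -0.016, -0.11, 0, 15], [0, 0, 0, -0.037, -0.105, 0, 15]]
[[0, 0, 0, -0.056, -0.096, 0, 15], [0, 0, 0, -0.074, -0.083, 0, 15], [0, 0, 0, -0.088, -0.068, 0, 15], [0, 0, 0, -0.099, -0.05, 0, 15], [0, 0, 0, -0.107, -0.03, 0, 15]]
end phi 454 cmd [0.60226, -0.05877]
```

```bash
python3 -c "
from h import *
rows(124,[11.6]*30,RT,[.57389,-.06852])"
```

```text
[[0, 0, 0, -0.106, 0.051, 0, 15], [0, 0, 0, -0.093, 0.07, 0, 15], [0, 0, 0, -0.077, 0.089, 0, 15], [0, 0, 0, -0.058, 0.102, 0, 15], [0, 0, 0, -0.037, 0.111, 0, 15]]
[[0, 0, 0, -0.013, 0.117, 0, 15], [0, 0, 0, 0.011, 0.116, 0, 15], [0, 0, 0, 0.034, 0.113, 0, 15], [0, 0, 0, 0.056, 0.103, 0, 15], [0, 0, 0, 0.075, 0.089, 0, 15]]
[[0, 0, 0, 0.092, 0.073, 0, 15], [0, 0, 0, 0.105, 0.053, 0, 15], [0, 0, 0, 0.113, 0.031, 0, 15], [0, 0, 0, 0.117, 0.007, 0, 15], [0, 0, 0, 0.116, -0.016, 0, 15]]
[[0, 0, 0, 0.11, -0.04, 0, 15], [0, 0, 0, 0.1, -0.06, 0, 15], [0, 0, 0, 0.086, -0.08, 0, 15], [0, 0, 0, 0.069, -0.095, 0, 15], [0, 0, 0, 0.047, -0.107, 0, 15]]
[[0, 0, 0, 0.026, -0.115, 0, 15], [0, 0, 0, 0.001, -0.117, 0, 15], [0, 0, 0, -0.022, -0.115, 0, 15], [0, 0, 0, -0.045, -0.109, 0, 15], [0, 0, 0, -0.065, -0.097, 0, 15]]
[[0, 0, 0, -0.084, -0.082, 0, 15], [0, 0, 0, -0.098, -0.063, 0, 15], [0, 0, 0, -0.11, -0.043, 0, 15], [0, 0, 0, -0.115, -0.019, 0, 15], [0, 0, 0, -0.117, 0.004, 0, 15]]
end phi 472.00000000000034 cmd [0.58462, -0.06282]
```

>>> play_rows([
  [[0, 0, 0, -0.106, 0.051, 0, 15], [0, 0, 0, -0.093, 0.07, 0, 15], [0, 0, 0, -0.077, 0.089, 0, 15], [0, 0, 0, -0.058, 0.102, 0, 15], [0, 0, 0, -0.037, 0.111, 0, 15]],
])

```text
time: 9.5
tool_pos: [0.5495, -0.1183, 0.1309]
tcp_rot: [-3.117, -0.388, -0.005]
wrist_force: [1.9, 1.6, 7.8]
width: 0.315
grip_force: 40.0
```

>>> play_rows([
  [[0, 0, 0, -0.013, 0.117, 0, 15], [0, 0, 0, 0.011, 0.116, 0, 15], [0, 0, 0, 0.034, 0.113, 0, 15], [0, 0, 0, 0.056, 0.103, 0, 15], [0, 0, 0, 0.075, 0.089, 0, 15]],
])

```text
time: 9.92
tool_pos: [0.5778, -0.1675, 0.1311]
tcp_rot: [-3.117, -0.387, -0.001]
wrist_force: [-2.9, -0.3, 10.0]
width: 0.316
grip_force: 40.4
```

>>> play_rows([
  [[0, 0, 0, 0.092, 0.073, 0, 15], [0, 0, 0, 0.105, 0.053, 0, 15], [0, 0, 0, 0.113, 0.031, 0, 15], [0, 0, 0, 0.117, 0.007, 0, 15], [0, 0, 0, 0.116, -0.016, 0, 15]],
])

```text
time: 10.33
tool_pos: [0.6352, -0.1692, 0.1313]
tcp_rot: [3.116, 0.386, 0.003]
wrist_force: [-0.7, -1.8, 8.7]
width: 0.319
grip_force: 40.4
```

>>> play_rows([
  [[0, 0, 0, 0.11, -0.04, 0, 15], [0, 0, 0, 0.1, -0.06, 0, 15], [0, 0, 0, 0.086, -0.08, 0, 15], [0, 0, 0, 0.069, -0.095, 0, 15], [0, 0, 0, 0.047, -0.107, 0, 15]],
])

```text
time: 10.75
tool_pos: [0.6664, -0.1211, 0.1312]
tcp_rot: [3.116, 0.387, 0.005]
wrist_force: [0.1, -1.8, 6.9]
width: 0.318
grip_force: 40.0
```

```bash
python3 look.py
```

```text
10.75 [ 0.6663946  -0.12108017  0.13118249] phi -4.263626452786815 0.060261374806641774 F [ 0.1 -1.8  6.9] 0.3184079803173407 40.006617307662964 []
pics/f10.75.png
```

>>> play_rows([
  [[0, 0, 0, 0.026, -0.115, 0, 15], [0, 0, 0, 0.001, -0.117, 0, 15], [0, 0, 0, -0.022, -0.115, 0, 15], [0, 0, 0, -0.045, -0.109, 0, 15], [0, 0, 0, -0.065, -0.097, 0, 15]],
])

```text
time: 11.22
tool_pos: [0.6418, -0.0697, 0.131]
tcp_rot: [3.116, 0.389, 0.004]
wrist_force: [-0.1, -3.8, 8.1]
width: 0.317
grip_force: 40.1
```

>>> play_rows([
  [[0, 0, 0, -0.084, -0.082, 0, 15], [0, 0, 0, -0.098, -0.063, 0, 15], [0, 0, 0, -0.11, -0.043, 0, 15], [0, 0, 0, -0.115, -0.019, 0, 15], [0, 0, 0, -0.117, 0.004, 0, 15]],
])

```text
time: 11.63
tool_pos: [0.5865, -0.0633, 0.1312]
tcp_rot: [3.115, 0.389, 0.007]
wrist_force: [2.1, -3.5, 5.5]
width: 0.313
grip_force: 40.2
```

```bash
python3 look.py
```

```text
11.6333 [ 0.58647758 -0.06329083  0.13118146] phi 110.39709275077311 0.05687527077398886 F [ 2.1 -3.5  5.5] 0.31309472756819273 40.20881474018097 [(np.int32(50), np.float64(159.47), np.float64(0.0858))]
```

```bash
cat >> sim.py <<'E'
H+=['c',[11.6]*20,'c',[11.6]*10]
OBS+=[(1960,368.47)]
def fit3(segs,obs):
    w=profile(segs)
    f=lambda p:np.r_[[sim(w,*p[:2],k=p[2],th=np.radians(p[3]))[0][i]-a for i,a in obs],(p[1]-.047)/.006,(p[2]-.035)/.006,p[3]/1]
    r=least_squares(f,[.05,.047,.035,0],x_scale=[.01,.01,.01,1],diff_step=1e-3); return r.x,r.fun.round(2),sim(w,*r.x[:2],k=r.x[2],th=np.radians(r.x[3]))
E
python3 -c "
from sim import *
x,f,(T,O)=fit3(H,OBS); print(x,f,O[[1336,1500,1748,-1]])
for s in (11,11.4,11.8,12.2): print(s,(np.radians(s)*12*1.25*x[2]-x[0])/(x[2]+.004))
x,f,(T,O)=fit(H,OBS); print(x,f,O[[1336,1500,1748,-1]])
for s in (11,11.4,11.8,12.2): print(s,(np.radians(s)*12*1.25*.035-x[0])/(.039))
"

```

```text
[0.06745176 0.0231349  0.04029465 3.37721916] [-2.13 -4.08  1.87  1.08 -0.12 -3.98  0.88  3.38] [1.03869149 1.10186192 1.22090446 1.18131994]
11 1.096938217983331
11.4 1.1922013223869514
11.8 1.2874644267905713
12.2 1.3827275311941916
[0.05832747 0.01714997] [-3.0488959  -5.03666943  2.58524329  1.46604195 -0.2523529  -5.29255937
  0.97187329] [1.04080775 1.1115075  1.2186631  1.18032716]
11 1.0888536695686402
11.4 1.1828329369837198
11.8 1.276812204398799
12.2 1.370791471813879
```

View pics/f10.75.png

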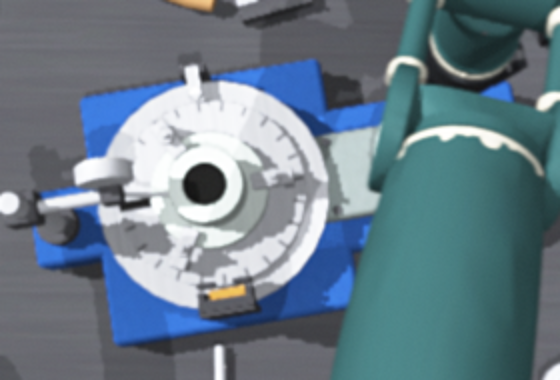

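```bash
python3 -c "
from h import *
rows(112,[11.8]*90,RT,[.58462,-.06282])"
```

```text
[[0, 0, 0, -0.116, 0.028, 0, 15], [0, 0, 0, -0.108, 0.052, 0, 15], [0, 0, 0, -0.095, 0.072, 0, 15], [0, 0, 0, -0.078, 0.09, 0, 15], [0, 0, 0, -0.058, 0.104, 0, 15]]
[[0, 0, 0, -0.035, 0.114, 0, 15], [0, 0, 0, -0.012, 0.119, 0, 15], [0, 0, 0, 0.013, 0.118, 0, 15], [0, 0, 0, 0.038, 0.114, 0, 15], [0, 0, 0, 0.059, 0.103, 0, 15]]
[[0, 0, 0, 0.079, 0.089, 0, 15], [0, 0, 0, 0.096, 0.071, 0, 15], [0, 0, 0, 0.109, 0.05, 0, 15], [0, 0, 0, 0.116, 0.026, 0, 15], [0, 0, 0, 0.119, 0.002, 0, 15]]
[[0, 0, 0, 0.117, -0.022, 0, 15], [0, 0, 0, 0.11, -0.045, 0, 15], [0, 0, 0, 0.099, -0.068, 0, 15], [0, 0, 0, 0.082, -0.085, 0, 15], [0, 0, 0, 0.064, -0.101, 0, 15]]
[[0, 0, 0, 0.041, -0.112, 0, 15], [0, 0, 0, 0.018, -0.118, 0, 15], [0, 0, 0, -0.007, -0.119, 0, 15], [0, 0, 0, -0.031, -0.115, 0, 15], [0, 0, 0, -0.054, -0.107, 0, 15]]
[[0, 0, 0, -0.075, -0.093, 0, 15], [0, 0, 0, -0.092, -0.076, 0, 15], [0, 0, 0, -0.105, -0.055, 0, 15], [0, 0, 0, -0.115, -0.033, 0, 15], [0, 0, 0, -0.119, -0.008, 0, 15]]
[[0, 0, 0, -0.118, 0.016, 0, 15], [0, 0, 0, -0.113, 0.04, 0, 15], [0, 0, 0, -0.101, 0.062, 0, 15], [0, 0, 0
[... 1222 characters left out ...]
0.059, 0.103, 0, 15], [0, 0, 0, 0.079, 0.09, 0, 15], [0, 0, 0, 0.095, 0.071, 0, 15], [0, 0, 0, 0.109, 0.05, 0, 15], [0, 0, 0, 0.116, 0.027, 0, 15]]
[[0, 0, 0, 0.119, 0.003, 0, 15], [0, 0, 0, 0.117, -0.022, 0, 15], [0, 0, 0, 0.11, -0.045, 0, 15], [0, 0, 0, 0.099, -0.067, 0, 15], [0, 0, 0, 0.083, -0.086, 0, 15]]
[[0, 0, 0, 0.064, -0.101, 0, 15], [0, 0, 0, 0.042, -0.111, 0, 15], [0, 0, 0, 0.018, -0.118, 0, 15], [0, 0, 0, -0.007, -0.119, 0, 15], [0, 0, 0, -0.03, -0.116, 0, 15]]
[[0, 0, 0, -0.054, -0.106, 0, 15], [0, 0, 0, -0.074, -0.093, 0, 15], [0, 0, 0, -0.092, -0.076, 0, 15], [0, 0, 0, -0.105, -0.056, 0, 15], [0, 0, 0, -0.115, -0.033, 0, 15]]
end phi 1173.9999999999977 cmd [0.60227, -0.05877]
```

>>> play_rows([
  [[0, 0, 0, -0.116, 0.028, 0, 15], [0, 0, 0, -0.108, 0.052, 0, 15], [0, 0, 0, -0.095, 0.072, 0, 15], [0, 0, 0, -0.078, 0.09, 0, 15], [0, 0, 0, -0.058, 0.104, 0, 15]],
])

```text
time: 12.1
tool_pos: [0.5504, -0.1074, 0.131]
tcp_rot: [-3.117, -0.388, -0.006]
wrist_force: [2.1, 0.7, 6.4]
width: 0.324
grip_force: 40.0
```

>>> play_rows([
  [[0, 0, 0, -0.035, 0.114, 0, 15], [0, 0, 0, -0.012, 0.119, 0, 15], [0, 0, 0, 0.013, 0.118, 0, 15], [0, 0, 0, 0.038, 0.114, 0, 15], [0, 0, 0, 0.059, 0.103, 0, 15]],
])

```text
time: 12.52
tool_pos: [0.5694, -0.1615, 0.131]
tcp_rot: [-3.117, -0.387, -0.001]
wrist_force: [-1.4, 1.0, 10.2]
width: 0.308
grip_force: 40.4
```

>>> play_rows([
  [[0, 0, 0, 0.079, 0.089, 0, 15], [0, 0, 0, 0.096, 0.071, 0, 15], [0, 0, 0, 0.109, 0.05, 0, 15], [0, 0, 0, 0.116, 0.026, 0, 15], [0, 0, 0, 0.119, 0.002, 0, 15]],
])

```text
time: 12.93
tool_pos: [0.6265, -0.1729, 0.1313]
tcp_rot: [3.116, 0.386, 0.002]
wrist_force: [-0.8, -3.0, 9.1]
width: 0.319
grip_force: 40.5
```

>>> play_rows([
  [[0, 0, 0, 0.117, -0.022, 0, 15], [0, 0, 0, 0.11, -0.045, 0, 15], [0, 0, 0, 0.099, -0.068, 0, 15], [0, 0, 0, 0.082, -0.085, 0, 15], [0, 0, 0, 0.064, -0.101, 0, 15]],
])

```text
time: 13.35
tool_pos: [0.6653, -0.1294, 0.1312]
tcp_rot: [3.116, 0.387, 0.005]
wrist_force: [1.1, -2.1, 7.4]
width: 0.316
grip_force: 40.1
```

>>> play_rows([
  [[0, 0, 0, 0.041, -0.112, 0, 15], [0, 0, 0, 0.018, -0.118, 0, 15], [0, 0, 0, -0.007, -0.119, 0, 15], [0, 0, 0, -0.031, -0.115, 0, 15], [0, 0, 0, -0.054, -0.107, 0, 15]],
])

```text
time: 13.77
tool_pos: [0.6473, -0.0741, 0.131]
tcp_rot: [3.116, 0.389, 0.004]
wrist_force: [0.2, -3.3, 8.2]
width: 0.318
grip_force: 40.1
```

>>> play_rows([
  [[0, 0, 0, -0.075, -0.093, 0, 15], [0, 0, 0, -0.092, -0.076, 0, 15], [0, 0, 0, -0.105, -0.055, 0, 15], [0, 0, 0, -0.115, -0.033, 0, 15], [0, 0, 0, -0.119, -0.008, 0, 15]],
])

```text
time: 14.18
tool_pos: [0.5919, -0.0614, 0.1311]
tcp_rot: [3.115, 0.389, 0.006]
wrist_force: [2.5, -4.3, 5.8]
width: 0.322
grip_force: 40.3
```

```bash
python3 look.py
```

```text
14.1833 [ 0.59190651 -0.0614235   0.1311253 ] phi 104.62050555260483 0.057022968090787426 F [ 2.5 -4.3  5.8] 0.3216729746466718 40.320682525634766 [(np.int32(47), np.float64(-22.43), np.float64(0.0862))]
```

>>> play_rows([
  [[0, 0, 0, -0.118, 0.016, 0, 15], [0, 0, 0, -0.113, 0.04, 0, 15], [0, 0, 0, -0.101, 0.062, 0, 15], [0, 0, 0, -0.087, 0.081, 0, 15], [0, 0, 0, -0.069, 0.098, 0, 15]],
])

```text
time: 14.65
tool_pos: [0.5518, -0.1015, 0.131]
tcp_rot: [-3.117, -0.388, -0.006]
wrist_force: [4.6, 0.3, 6.4]
width: 0.318
grip_force: 40.0
```

>>> play_rows([
  [[0, 0, 0, -0.047, 0.109, 0, 15], [0, 0, 0, -0.024, 0.117, 0, 15], [0, 0, 0, 0.001, 0.119, 0, 15], [0, 0, 0, 0.025, 0.117, 0, 15], [0, 0, 0, 0.048, 0.109, 0, 15]],
])

```text
time: 15.07
tool_pos: [0.5651, -0.1572, 0.131]
tcp_rot: [-3.117, -0.387, -0.001]
wrist_force: [-1.2, 1.2, 9.5]
width: 0.316
grip_force: 40.4
```

```bash
python3 look.py
```

```text
15.0667 [ 0.5650522  -0.15721284  0.13099237] phi -135.44440976845084 0.057885952421869974 F [-1.2  1.2  9.5] 0.31589443643652043 40.35890579223633 [(np.int32(39), np.float64(38.57), np.float64(0.086))]
```

>>> play_rows([
  [[0, 0, 0, 0.07, 0.097, 0, 15], [0, 0, 0, 0.088, 0.08, 0, 15], [0, 0, 0, 0.102, 0.061, 0, 15], [0, 0, 0, 0.113, 0.039, 0, 15], [0, 0, 0, 0.118, 0.014, 0, 15]],
])

```text
time: 15.53
tool_pos: [0.6205, -0.1745, 0.1312]
tcp_rot: [3.117, 0.386, 0.002]
wrist_force: [-1.9, -2.4, 9.6]
width: 0.319
grip_force: 40.5
```

>>> play_rows([
  [[0, 0, 0, 0.119, -0.009, 0, 15], [0, 0, 0, 0.114, -0.034, 0, 15], [0, 0, 0, 0.105, -0.057, 0, 15], [0, 0, 0, 0.092, -0.077, 0, 15], [0, 0, 0, 0.073, -0.093, 0, 15]],
])

```text
time: 15.95
tool_pos: [0.6637, -0.1354, 0.1312]
tcp_rot: [3.116, 0.387, 0.005]
wrist_force: [-0.1, -2.1, 6.6]
width: 0.317
grip_force: 40.1
```

>>> play_rows([
  [[0, 0, 0, 0.053, -0.107, 0, 15], [0, 0, 0, 0.03, -0.116, 0, 15], [0, 0, 0, 0.005, -0.119, 0, 15], [0, 0, 0, -0.018, -0.118, 0, 15], [0, 0, 0, -0.043, -0.111, 0, 15]],
])

```text
time: 16.37
tool_pos: [0.6516, -0.0785, 0.131]
tcp_rot: [3.116, 0.389, 0.004]
wrist_force: [-0.5, -2.7, 6.8]
width: 0.317
grip_force: 40.1
```

>>> play_rows([
  [[0, 0, 0, -0.064, -0.1, 0, 15], [0, 0, 0, -0.084, -0.085, 0, 15], [0, 0, 0, -0.099, -0.067, 0, 15], [0, 0, 0, -0.111, -0.044, 0, 15], [0, 0, 0, -0.117, -0.021, 0, 15]],
])

```text
time: 16.78
tool_pos: [0.5978, -0.06, 0.1312]
tcp_rot: [3.115, 0.39, 0.006]
wrist_force: [2.8, -5.0, 6.8]
width: 0.317
grip_force: 40.3
```

>>> play_rows([
  [[0, 0, 0, -0.119, 0.004, 0, 15], [0, 0, 0, -0.116, 0.027, 0, 15], [0, 0, 0, -0.108, 0.051, 0, 15], [0, 0, 0, -0.095, 0.072, 0, 15], [0, 0, 0, -0.079, 0.09, 0, 15]],
])

```text
time: 17.2
tool_pos: [0.5537, -0.0958, 0.131]
tcp_rot: [3.117, 0.388, 0.007]
wrist_force: [3.4, 0.5, 6.0]
width: 0.318
grip_force: 40.0
```

```bash
python3 look.py
```

```text
17.2 [ 0.55372082 -0.09583473  0.13103962] phi 158.44928244436653 0.05653111114500303 F [3.4 0.5 6. ] 0.3175493743881826 39.994837045669556 [(np.int32(54), np.float64(-168.92), np.float64(0.0858))]
```

>>> play_rows([
  [[0, 0, 0, -0.058, 0.104, 0, 15], [0, 0, 0, -0.036, 0.114, 0, 15], [0, 0, 0, -0.012, 0.119, 0, 15], [0, 0, 0, 0.013, 0.118, 0, 15], [0, 0, 0, 0.037, 0.114, 0, 15]],
])

```text
time: 17.67
tool_pos: [0.5611, -0.1525, 0.131]
tcp_rot: [-3.117, -0.387, -0.001]
wrist_force: [-1.2, 2.3, 9.9]
width: 0.318
grip_force: 40.4
```

>>> play_rows([
  [[0, 0, 0, 0.059, 0.103, 0, 15], [0, 0, 0, 0.079, 0.09, 0, 15], [0, 0, 0, 0.095, 0.071, 0, 15], [0, 0, 0, 0.109, 0.05, 0, 15], [0, 0, 0, 0.116, 0.027, 0, 15]],
])

```text
time: 18.08
tool_pos: [0.6144, -0.1755, 0.1312]
tcp_rot: [3.117, 0.386, 0.001]
wrist_force: [-1.6, -1.7, 10.0]
width: 0.321
grip_force: 40.5
```

>>> play_rows([
  [[0, 0, 0, 0.119, 0.003, 0, 15], [0, 0, 0, 0.117, -0.022, 0, 15], [0, 0, 0, 0.11, -0.045, 0, 15], [0, 0, 0, 0.099, -0.067, 0, 15], [0, 0, 0, 0.083, -0.086, 0, 15]],
])

```text
time: 18.5
tool_pos: [0.6614, -0.1412, 0.1312]
tcp_rot: [3.116, 0.387, 0.005]
wrist_force: [0.5, -2.6, 7.5]
width: 0.315
grip_force: 40.2
```

```bash
python3 look.py
```

```text
18.5 [ 0.66143939 -0.1411879   0.13123187] phi -24.0331736301388 0.060373147073683055 F [ 0.5 -2.6  7.5] 0.3152696655056868 40.18273115158081 [(np.int32(59), np.float64(-78.53), np.float64(0.0847))]
```

```bash
python3 -c "
from h import *
rows(94,[11.8]*70,RT,[.60227,-.05877])"
```

```text
[[0, 0, 0, -0.119, -0.009, 0, 15], [0, 0, 0, -0.118, 0.015, 0, 15], [0, 0, 0, -0.113, 0.04, 0, 15], [0, 0, 0, -0.102, 0.061, 0, 15], [0, 0, 0, -0.087, 0.082, 0, 15]]
[[0, 0, 0, -0.069, 0.097, 0, 15], [0, 0, 0, -0.048, 0.109, 0, 15], [0, 0, 0, -0.024, 0.117, 0, 15], [0, 0, 0, 0, 0.119, 0, 15], [0, 0, 0, 0.025, 0.117, 0, 15]]
[[0, 0, 0, 0.048, 0.109, 0, 15], [0, 0, 0, 0.069, 0.097, 0, 15], [0, 0, 0, 0.088, 0.081, 0, 15], [0, 0, 0, 0.102, 0.061, 0, 15], [0, 0, 0, 0.113, 0.039, 0, 15]]
[[0, 0, 0, 0.118, 0.015, 0, 15], [0, 0, 0, 0.119, -0.009, 0, 15], [0, 0, 0, 0.115, -0.033, 0, 15], [0, 0, 0, 0.105, -0.057, 0, 15], [0, 0, 0, 0.091, -0.076, 0, 15]]
[[0, 0, 0, 0.074, -0.094, 0, 15], [0, 0, 0, 0.053, -0.106, 0, 15], [0, 0, 0, 0.03, -0.116, 0, 15], [0, 0, 0, 0.006, -0.119, 0, 15], [0, 0, 0, -0.018, -0.118, 0, 15]]
[[0, 0, 0, -0.042, -0.111, 0, 15], [0, 0, 0, -0.064, -0.101, 0, 15], [0, 0, 0, -0.084, -0.085, 0, 15], [0, 0, 0, -0.098, -0.067, 0, 15], [0, 0, 0, -0.111, -0.044, 0, 15]]
[[0, 0, 0, -0.117, -0.022, 0, 15], [0, 0, 0, -0.119, 0.003, 0, 15], [0, 0, 0, -0.117, 0.028, 0, 15], [0, 0, 0, 
[... 558 characters left out ...]
3, -0.085, 0, 15], [0, 0, 0, 0.064, -0.101, 0, 15], [0, 0, 0, 0.042, -0.111, 0, 15], [0, 0, 0, 0.019, -0.118, 0, 15], [0, 0, 0, -0.007, -0.119, 0, 15]]
[[0, 0, 0, -0.03, -0.116, 0, 15], [0, 0, 0, -0.053, -0.106, 0, 15], [0, 0, 0, -0.074, -0.094, 0, 15], [0, 0, 0, -0.091, -0.076, 0, 15], [0, 0, 0, -0.106, -0.057, 0, 15]]
[[0, 0, 0, -0.114, -0.033, 0, 15], [0, 0, 0, -0.119, -0.009, 0, 15], [0, 0, 0, -0.118, 0.015, 0, 15], [0, 0, 0, -0.113, 0.039, 0, 15], [0, 0, 0, -0.102, 0.061, 0, 15]]
[[0, 0, 0, -0.088, 0.081, 0, 15], [0, 0, 0, -0.069, 0.097, 0, 15], [0, 0, 0, -0.048, 0.109, 0, 15], [0, 0, 0, -0.025, 0.117, 0, 15], [0, 0, 0, 0, 0.119, 0, 15]]
end phi 919.9999999999987 cmd [0.55177, -0.13642]
```

>>> play_rows([
  [[0, 0, 0, 0.064, -0.101, 0, 15], [0, 0, 0, 0.042, -0.111, 0, 15], [0, 0, 0, 0.018, -0.118, 0, 15], [0, 0, 0, -0.007, -0.119, 0, 15], [0, 0, 0, -0.03, -0.116, 0, 15]],
])

```text
time: 18.97
tool_pos: [0.6555, -0.0833, 0.1311]
tcp_rot: [3.116, 0.388, 0.004]
wrist_force: [-0.8, -2.1, 7.7]
width: 0.316
grip_force: 40.1
```

>>> play_rows([
  [[0, 0, 0, -0.054, -0.106, 0, 15], [0, 0, 0, -0.074, -0.093, 0, 15], [0, 0, 0, -0.092, -0.076, 0, 15], [0, 0, 0, -0.105, -0.056, 0, 15], [0, 0, 0, -0.115, -0.033, 0, 15]],
])

```text
time: 19.38
tool_pos: [0.6037, -0.0593, 0.1311]
tcp_rot: [3.115, 0.389, 0.006]
wrist_force: [2.0, -5.1, 6.6]
width: 0.315
grip_force: 40.3
```

>>> play_rows([
  [[0, 0, 0, -0.119, -0.009, 0, 15], [0, 0, 0, -0.118, 0.015, 0, 15], [0, 0, 0, -0.113, 0.04, 0, 15], [0, 0, 0, -0.102, 0.061, 0, 15], [0, 0, 0, -0.087, 0.082, 0, 15]],
])

```text
time: 19.8
tool_pos: [0.5563, -0.0904, 0.131]
tcp_rot: [3.117, 0.388, 0.007]
wrist_force: [3.5, -0.3, 6.3]
width: 0.317
grip_force: 40.2
```

>>> play_rows([
  [[0, 0, 0, -0.069, 0.097, 0, 15], [0, 0, 0, -0.048, 0.109, 0, 15], [0, 0, 0, -0.024, 0.117, 0, 15], [0, 0, 0, 0, 0.119, 0, 15], [0, 0, 0, 0.025, 0.117, 0, 15]],
])

```text
time: 20.22
tool_pos: [0.5577, -0.1474, 0.1309]
tcp_rot: [-3.116, -0.387, -0.002]
wrist_force: [-0.7, 2.1, 9.6]
width: 0.313
grip_force: 40.4
```

>>> play_rows([
  [[0, 0, 0, 0.048, 0.109, 0, 15], [0, 0, 0, 0.069, 0.097, 0, 15], [0, 0, 0, 0.088, 0.081, 0, 15], [0, 0, 0, 0.102, 0.061, 0, 15], [0, 0, 0, 0.113, 0.039, 0, 15]],
])

```text
time: 20.63
tool_pos: [0.6082, -0.1758, 0.1312]
tcp_rot: [3.117, 0.386, 0.001]
wrist_force: [-2.0, -1.5, 10.5]
width: 0.315
grip_force: 40.6
```

>>> play_rows([
  [[0, 0, 0, 0.118, 0.015, 0, 15], [0, 0, 0, 0.119, -0.009, 0, 15], [0, 0, 0, 0.115, -0.033, 0, 15], [0, 0, 0, 0.105, -0.057, 0, 15], [0, 0, 0, 0.091, -0.076, 0, 15]],
])

```text
time: 21.05
tool_pos: [0.6586, -0.1467, 0.1312]
tcp_rot: [3.116, 0.387, 0.004]
wrist_force: [-0.4, -2.0, 8.3]
width: 0.318
grip_force: 40.2
```

>>> play_rows([
  [[0, 0, 0, 0.074, -0.094, 0, 15], [0, 0, 0, 0.053, -0.106, 0, 15], [0, 0, 0, 0.03, -0.116, 0, 15], [0, 0, 0, 0.006, -0.119, 0, 15], [0, 0, 0, -0.018, -0.118, 0, 15]],
])

```text
time: 21.47
tool_pos: [0.6588, -0.0884, 0.1311]
tcp_rot: [3.117, 0.388, 0.004]
wrist_force: [0.8, -2.4, 7.5]
width: 0.316
grip_force: 40.1
```

>>> play_rows([
  [[0, 0, 0, -0.042, -0.111, 0, 15], [0, 0, 0, -0.064, -0.101, 0, 15], [0, 0, 0, -0.084, -0.085, 0, 15], [0, 0, 0, -0.098, -0.067, 0, 15], [0, 0, 0, -0.111, -0.044, 0, 15]],
])

```text
time: 21.88
tool_pos: [0.6097, -0.0592, 0.1311]
tcp_rot: [3.115, 0.389, 0.005]
wrist_force: [2.1, -4.0, 7.0]
width: 0.316
grip_force: 40.3
```

>>> play_rows([
  [[0, 0, 0, -0.117, -0.022, 0, 15], [0, 0, 0, -0.119, 0.003, 0, 15], [0, 0, 0, -0.117, 0.028, 0, 15], [0, 0, 0, -0.108, 0.05, 0, 15], [0, 0, 0, -0.095, 0.072, 0, 15]],
])

```text
time: 22.3
tool_pos: [0.5594, -0.0852, 0.1311]
tcp_rot: [3.117, 0.389, 0.007]
wrist_force: [4.2, -0.3, 6.9]
width: 0.315
grip_force: 40.2
```

>>> play_rows([
  [[0, 0, 0, -0.079, 0.09, 0, 15], [0, 0, 0, -0.058, 0.103, 0, 15], [0, 0, 0, -0.036, 0.114, 0, 15], [0, 0, 0, -0.013, 0.119, 0, 15], [0, 0, 0, 0.013, 0.118, 0, 15]],
])

```text
time: 22.72
tool_pos: [0.5549, -0.142, 0.1309]
tcp_rot: [-3.116, -0.387, -0.003]
wrist_force: [-0.3, 2.0, 9.9]
width: 0.315
grip_force: 40.3
```

>>> play_rows([
  [[0, 0, 0, 0.036, 0.114, 0, 15], [0, 0, 0, 0.059, 0.104, 0, 15], [0, 0, 0, 0.078, 0.089, 0, 15], [0, 0, 0, 0.096, 0.072, 0, 15], [0, 0, 0, 0.108, 0.05, 0, 15]],
])

```text
time: 23.13
tool_pos: [0.6021, -0.1755, 0.1312]
tcp_rot: [3.117, 0.387, 0.001]
wrist_force: [-1.8, -1.3, 10.2]
width: 0.32
grip_force: 40.6
```

>>> play_rows([
  [[0, 0, 0, 0.116, 0.028, 0, 15], [0, 0, 0, 0.119, 0.003, 0, 15], [0, 0, 0, 0.117, -0.022, 0, 15], [0, 0, 0, 0.111, -0.044, 0, 15], [0, 0, 0, 0.099, -0.067, 0, 15]],
])

```text
time: 23.55
tool_pos: [0.6553, -0.1519, 0.1312]
tcp_rot: [3.116, 0.387, 0.004]
wrist_force: [0.6, -2.1, 8.5]
width: 0.315
grip_force: 40.3
```

>>> play_rows([
  [[0, 0, 0, 0.083, -0.085, 0, 15], [0, 0, 0, 0.064, -0.101, 0, 15], [0, 0, 0, 0.042, -0.111, 0, 15], [0, 0, 0, 0.019, -0.118, 0, 15], [0, 0, 0, -0.007, -0.119, 0, 15]],
])

```text
time: 23.97
tool_pos: [0.6616, -0.0939, 0.1311]
tcp_rot: [3.117, 0.388, 0.005]
wrist_force: [0.8, -1.0, 7.8]
width: 0.314
grip_force: 40.1
```

>>> play_rows([
  [[0, 0, 0, -0.03, -0.116, 0, 15], [0, 0, 0, -0.053, -0.106, 0, 15], [0, 0, 0, -0.074, -0.094, 0, 15], [0, 0, 0, -0.091, -0.076, 0, 15], [0, 0, 0, -0.106, -0.057, 0, 15]],
])

```text
time: 24.38
tool_pos: [0.6157, -0.0596, 0.1311]
tcp_rot: [3.115, 0.389, 0.005]
wrist_force: [1.5, -4.9, 6.7]
width: 0.315
grip_force: 40.2
```

>>> play_rows([
  [[0, 0, 0, -0.114, -0.033, 0, 15], [0, 0, 0, -0.119, -0.009, 0, 15], [0, 0, 0, -0.118, 0.015, 0, 15], [0, 0, 0, -0.113, 0.039, 0, 15], [0, 0, 0, -0.102, 0.061, 0, 15]],
])

```text
time: 24.8
tool_pos: [0.563, -0.0803, 0.1311]
tcp_rot: [3.117, 0.389, 0.007]
wrist_force: [3.2, -1.7, 5.5]
width: 0.318
grip_force: 40.2
```

>>> play_rows([
  [[0, 0, 0, -0.088, 0.081, 0, 15], [0, 0, 0, -0.069, 0.097, 0, 15], [0, 0, 0, -0.048, 0.109, 0, 15], [0, 0, 0, -0.025, 0.117, 0, 15], [0, 0, 0, 0, 0.119, 0, 15]],
])

```text
time: 25.22
tool_pos: [0.5526, -0.1364, 0.1309]
tcp_rot: [-3.116, -0.387, -0.003]
wrist_force: [0.5, 2.5, 9.0]
width: 0.317
grip_force: 40.3
```

```bash
python3 look.py
```

```text
25.2167 [ 0.55259421 -0.13637205  0.13093144] phi -159.78856984617946 0.05722976706956572 F [0.5 2.5 9. ] 0.3168978848704129 40.27100086212158 [(np.int32(40), np.float64(58.73), np.float64(0.0865))]
```

```bash
cat >> sim.py <<'E'
H+=['c',[11.8]*30,'c',[11.8]*10,'c',[11.8]*25,'c',[11.8]*15,'c',[11.8]*80]
i=1960
for n,a in ((30,546.6),(10,607.6),(25,760.1),(15,850.5),(80,1347.75)): i+=12+n*20; OBS.append((i,a))
E
python3 -c "
from sim import *
for F in (fit,fit3):
    x,f,(T,O)=F(H,OBS); print(x,f,O[-1])
    k=x[2] if len(x)>2 else .035
    for n in (10,20,30):
        w=profile(H+['c',[11,10,9]+[8.5]*n]); t,o=sim(w,x[0],x[1],k=k); print(n,t[-1]-t[len(profile(H))],o[-1])
"
python3 -c "
from h import *
rows(200,[11,10,9]+[8.5]*17,RT,[.55177,-.13642])"
```

```text
[0.05706739 0.02406028] [-6.02167099 -6.5404571  -0.16801422  0.20958317  1.7565291   3.11190667
  2.36089733  0.1361174   0.06515438 -2.43102177 -4.06732639  0.89686831] 1.309116961288948
10 58.236406951128174 0.6664987412157892
20 87.1808986535591 0.5680119589641865
30 113.55924045112852 0.5426166057914619
[0.07086143 0.03199968 0.04286314 5.05695285] [-3.39 -4.59 -0.17 -0.08  0.93  2.19  1.76 -0.3  -0.07 -1.34 -2.5   1.31
  5.06] 1.31344488990464
10 59.522698125412035 0.6830621249622696
20 88.89348991308793 0.5702446308014615
30 115.16718791185963 0.5370752795775449
[[0, 0, 0, 0.022, 0.109, 0, 15], [0, 0, 0, 0.038, 0.094, 0, 15], [0, 0, 0, 0.047, 0.078, 0, 15], [0, 0, 0, 0.055, 0.066, 0, 15], [0, 0, 0, 0.065, 0.057, 0, 15]]
[[0, 0, 0, 0.072, 0.046, 0, 15], [0, 0, 0, 0.078, 0.036, 0, 15], [0, 0, 0, 0.083, 0.024, 0, 15], [0, 0, 0, 0.085, 0.011, 0, 15], [0, 0, 0, 0.086, -0.002, 0, 15]]
[[0, 0, 0, 0.085, -0.014, 0, 15], [0, 0, 0, 0.081, -0.027, 0, 15], [0, 0, 0, 0.077, -0.038, 0, 15], [0, 0, 0, 0.071, -0.05, 0, 15], [0, 0, 0, 0.062, -0.059, 0, 15]]
[[0, 0, 0, 0.053, -0.068, 0, 15], [0, 0, 0, 0.042, -0.075, 0, 15], [0, 0, 0, 0.031, -0.08, 0, 15], [0, 0, 0, 0.018, -0.084, 0, 15], [0, 0, 0, 0.006, -0.086, 0, 15]]
end phi 374.5 cmd [0.66242, -0.10204]
```

>>> play_rows([
  [[0, 0, 0, 0.022, 0.109, 0, 15], [0, 0, 0, 0.038, 0.094, 0, 15], [0, 0, 0, 0.047, 0.078, 0, 15], [0, 0, 0, 0.055, 0.066, 0, 15], [0, 0, 0, 0.065, 0.057, 0, 15]],
])

```text
time: 25.68
tool_pos: [0.5844, -0.1709, 0.1311]
tcp_rot: [3.117, 0.387, 0.001]
wrist_force: [-1.9, -0.8, 9.7]
width: 0.313
grip_force: 40.6
```

>>> play_rows([
  [[0, 0, 0, 0.072, 0.046, 0, 15], [0, 0, 0, 0.078, 0.036, 0, 15], [0, 0, 0, 0.083, 0.024, 0, 15], [0, 0, 0, 0.085, 0.011, 0, 15], [0, 0, 0, 0.086, -0.002, 0, 15]],
])

```text
time: 26.1
tool_pos: [0.6271, -0.1726, 0.1313]
tcp_rot: [3.116, 0.387, 0.003]
wrist_force: [0.4, -3.2, 9.2]
width: 0.32
grip_force: 40.5
```

>>> play_rows([
  [[0, 0, 0, 0.085, -0.014, 0, 15], [0, 0, 0, 0.081, -0.027, 0, 15], [0, 0, 0, 0.077, -0.038, 0, 15], [0, 0, 0, 0.071, -0.05, 0, 15], [0, 0, 0, 0.062, -0.059, 0, 15]],
])

```text
time: 26.52
tool_pos: [0.6596, -0.1447, 0.1313]
tcp_rot: [3.116, 0.387, 0.005]
wrist_force: [2.0, -2.4, 7.6]
width: 0.316
grip_force: 40.2
```

>>> play_rows([
  [[0, 0, 0, 0.053, -0.068, 0, 15], [0, 0, 0, 0.042, -0.075, 0, 15], [0, 0, 0, 0.031, -0.08, 0, 15], [0, 0, 0, 0.018, -0.084, 0, 15], [0, 0, 0, 0.006, -0.086, 0, 15]],
])

```text
time: 26.93
tool_pos: [0.6644, -0.1021, 0.1312]
tcp_rot: [3.117, 0.388, 0.005]
wrist_force: [1.4, -1.5, 7.3]
width: 0.321
grip_force: 40.2
```

```bash
python3 look.py; python3 -c "
from h import *
rows(14.5,[8]*20,RT,[.66242,-.10204])"
```

```text
26.9333 [ 0.66440538 -0.10211702  0.131167  ] phi 13.99599105610033 0.05988315370090918 F [ 1.4 -1.5  7.3] 0.3212758125804406 40.153623819351196 [(np.int32(56), np.float64(149.16), np.float64(0.0845))]
[[0, 0, 0, -0.006, -0.08, 0, 15], [0, 0, 0, -0.017, -0.079, 0, 15], [0, 0, 0, -0.028, -0.076, 0, 15], [0, 0, 0, -0.039, -0.071, 0, 15], [0, 0, 0, -0.047, -0.066, 0, 15]]
[[0, 0, 0, -0.057, -0.058, 0, 15], [0, 0, 0, -0.064, -0.049, 0, 15], [0, 0, 0, -0.07, -0.04, 0, 15], [0, 0, 0, -0.076, -0.03, 0, 15], [0, 0, 0, -0.078, -0.019, 0, 15]]
[[0, 0, 0, -0.081, -0.008, 0, 15], [0, 0, 0, -0.081, 0.003, 0, 15], [0, 0, 0, -0.079, 0.015, 0, 15], [0, 0, 0, -0.077, 0.025, 0, 15], [0, 0, 0, -0.072, 0.036, 0, 15]]
[[0, 0, 0, -0.067, 0.045, 0, 15], [0, 0, 0, -0.06, 0.055, 0, 15], [0, 0, 0, -0.052, 0.062, 0, 15], [0, 0, 0, -0.042, 0.069, 0, 15], [0, 0, 0, -0.033, 0.074, 0, 15]]
end phi 174.5 cmd [0.54855, -0.11103]
```

>>> play_rows([
  [[0, 0, 0, -0.006, -0.08, 0, 15], [0, 0, 0, -0.017, -0.079, 0, 15], [0, 0, 0, -0.028, -0.076, 0, 15], [0, 0, 0, -0.039, -0.071, 0, 15], [0, 0, 0, -0.047, -0.066, 0, 15]],
])

```text
time: 27.4
tool_pos: [0.6413, -0.0695, 0.1311]
tcp_rot: [3.116, 0.389, 0.004]
wrist_force: [-0.1, -1.8, 7.3]
width: 0.316
grip_force: 40.2
```

>>> play_rows([
  [[0, 0, 0, -0.057, -0.058, 0, 15], [0, 0, 0, -0.064, -0.049, 0, 15], [0, 0, 0, -0.07, -0.04, 0, 15], [0, 0, 0, -0.076, -0.03, 0, 15], [0, 0, 0, -0.078, -0.019, 0, 15]],
])

```text
time: 27.82
tool_pos: [0.6033, -0.0594, 0.1312]
tcp_rot: [3.116, 0.389, 0.005]
wrist_force: [1.5, -3.6, 7.8]
width: 0.317
grip_force: 40.3
```

>>> play_rows([
  [[0, 0, 0, -0.081, -0.008, 0, 15], [0, 0, 0, -0.081, 0.003, 0, 15], [0, 0, 0, -0.079, 0.015, 0, 15], [0, 0, 0, -0.077, 0.025, 0, 15], [0, 0, 0, -0.072, 0.036, 0, 15]],
])

```text
time: 28.23
tool_pos: [0.5676, -0.0755, 0.1311]
tcp_rot: [3.117, 0.388, 0.007]
wrist_force: [3.3, -0.7, 6.7]
width: 0.316
grip_force: 40.3
```

>>> play_rows([
  [[0, 0, 0, -0.067, 0.045, 0, 15], [0, 0, 0, -0.06, 0.055, 0, 15], [0, 0, 0, -0.052, 0.062, 0, 15], [0, 0, 0, -0.042, 0.069, 0, 15], [0, 0, 0, -0.033, 0.074, 0, 15]],
])

```text
time: 28.65
tool_pos: [0.5499, -0.1109, 0.1309]
tcp_rot: [-3.117, -0.387, -0.005]
wrist_force: [1.0, 1.2, 8.0]
width: 0.321
grip_force: 40.2
```

```bash
python3 look.py; python3 -c "
from h import *
rows(174.5,[8]*20,RT,[.54855,-.11103])"
```

```text
28.65 [ 0.5499444  -0.1108688   0.13094045] phi 174.19315435910838 0.05664626858457688 F [1.  1.2 8. ] 0.3208176480538268 40.22809088230133 [(np.int32(53), np.float64(-159.1), np.float64(0.0849))]
[[0, 0, 0, -0.022, 0.078, 0, 15], [0, 0, 0, -0.011, 0.08, 0, 15], [0, 0, 0, 0.001, 0.081, 0, 15], [0, 0, 0, 0.012, 0.08, 0, 15], [0, 0, 0, 0.022, 0.078, 0, 15]]
[[0, 0, 0, 0.034, 0.074, 0, 15], [0, 0, 0, 0.043, 0.068, 0, 15], [0, 0, 0, 0.052, 0.062, 0, 15], [0, 0, 0, 0.061, 0.054, 0, 15], [0, 0, 0, 0.067, 0.044, 0, 15]]
[[0, 0, 0, 0.073, 0.036, 0, 15], [0, 0, 0, 0.077, 0.024, 0, 15], [0, 0, 0, 0.08, 0.014, 0, 15], [0, 0, 0, 0.081, 0.002, 0, 15], [0, 0, 0, 0.08, -0.009, 0, 15]]
[[0, 0, 0, 0.078, -0.02, 0, 15], [0, 0, 0, 0.075, -0.03, 0, 15], [0, 0, 0, 0.07, -0.041, 0, 15], [0, 0, 0, 0.064, -0.05, 0, 15], [0, 0, 0, 0.056, -0.059, 0, 15]]
end phi 334.5 cmd [0.6587, -0.14156]
```

>>> play_rows([
  [[0, 0, 0, -0.022, 0.078, 0, 15], [0, 0, 0, -0.011, 0.08, 0, 15], [0, 0, 0, 0.001, 0.081, 0, 15], [0, 0, 0, 0.012, 0.08, 0, 15], [0, 0, 0, 0.022, 0.078, 0, 15]],
])

```text
time: 29.12
tool_pos: [0.5591, -0.1495, 0.131]
tcp_rot: [-3.117, -0.387, -0.001]
wrist_force: [-1.9, 1.0, 10.1]
width: 0.316
grip_force: 40.5
```

>>> play_rows([
  [[0, 0, 0, 0.034, 0.074, 0, 15], [0, 0, 0, 0.043, 0.068, 0, 15], [0, 0, 0, 0.052, 0.062, 0, 15], [0, 0, 0, 0.061, 0.054, 0, 15], [0, 0, 0, 0.067, 0.044, 0, 15]],
])

```text
time: 29.53
tool_pos: [0.5915, -0.1734, 0.1312]
tcp_rot: [3.117, 0.387, 0.001]
wrist_force: [-2.5, -1.7, 9.6]
width: 0.318
grip_force: 40.6
```

>>> play_rows([
  [[0, 0, 0, 0.073, 0.036, 0, 15], [0, 0, 0, 0.077, 0.024, 0, 15], [0, 0, 0, 0.08, 0.014, 0, 15], [0, 0, 0, 0.081, 0.002, 0, 15], [0, 0, 0, 0.08, -0.009, 0, 15]],
])

```text
time: 29.95
tool_pos: [0.6318, -0.1707, 0.1313]
tcp_rot: [3.116, 0.387, 0.003]
wrist_force: [-1.6, -3.0, 8.9]
width: 0.32
grip_force: 40.5
```

>>> play_rows([
  [[0, 0, 0, 0.078, -0.02, 0, 15], [0, 0, 0, 0.075, -0.03, 0, 15], [0, 0, 0, 0.07, -0.041, 0, 15], [0, 0, 0, 0.064, -0.05, 0, 15], [0, 0, 0, 0.056, -0.059, 0, 15]],
])

```text
time: 30.37
tool_pos: [0.6608, -0.1425, 0.1313]
tcp_rot: [3.116, 0.387, 0.005]
wrist_force: [1.6, -3.1, 7.5]
width: 0.316
grip_force: 40.2
```

```bash
python3 look.py; python3 -c "
from h import *
rows(334.5,[8]*20,RT,[.6587,-.14156])"
cat >> sim.py <<'E'
H+=['c',[11,10,9]+[8.5]*17,'c',[8]*20]
for n,a in ((20,1438.2),(20,1489.9)): i+=12+n*20; OBS.append((i,a))
E
python3 -c "
from sim import *
for m in (0,5): 
  for F in (fit,fit3):
    x,f,(T,O)=F(H,OBS[m:]); print(x,f,O[-1])"
```

```text
30.3667 [ 0.66077655 -0.14250621  0.13126646] phi -25.433328406940376 0.060322685461319824 F [ 1.6 -3.1  7.5] 0.3162775469287518 40.220434069633484 [(np.int32(66), np.float64(-121.13), np.float64(0.0849))]
[[0, 0, 0, 0.047, -0.066, 0, 15], [0, 0, 0, 0.037, -0.071, 0, 15], [0, 0, 0, 0.028, -0.077, 0, 15], [0, 0, 0, 0.016, -0.079, 0, 15], [0, 0, 0, 0.005, -0.081, 0, 15]]
[[0, 0, 0, -0.006, -0.08, 0, 15], [0, 0, 0, -0.017, -0.079, 0, 15], [0, 0, 0, -0.028, -0.076, 0, 15], [0, 0, 0, -0.039, -0.071, 0, 15], [0, 0, 0, -0.048, -0.066, 0, 15]]
[[0, 0, 0, -0.056, -0.058, 0, 15], [0, 0, 0, -0.064, -0.049, 0, 15], [0, 0, 0, -0.07, -0.04, 0, 15], [0, 0, 0, -0.076, -0.03, 0, 15], [0, 0, 0, -0.078, -0.019, 0, 15]]
[[0, 0, 0, -0.081, -0.008, 0, 15], [0, 0, 0, -0.081, 0.003, 0, 15], [0, 0, 0, -0.079, 0.015, 0, 15], [0, 0, 0, -0.077, 0.025, 0, 15], [0, 0, 0, -0.073, 0.036, 0, 15]]
end phi 494.5 cmd [0.5656, -0.07526]
[0.0564801  0.02914488] [-8.51676807 -8.77143721 -3.84353777 -3.14706492 -0.65573652  1.93877141
  2.33847225  1.62654607  2.88587504  5.66568339 -0.27049174 -6.46527858
 -3.16580155  0.86191092] 0.4382110954548551
[0.03440193 0.02381888 0.02233616 6.19413735] [-4.29 -3.96 -0.66 -0.33  0.52  1.22  1.69 -0.01  1.03 -0.29 -0.73 -0.39
 -3.86 -2.11  6.19] 0.48859128889017417
[0.05630874 0.03251159] [-1.96425811 -1.15506505 -1.49508188  0.19872179  4.3125193   1.2256
 -2.87852854 -2.56886667  0.85171088] 0.44901233917096084
[0.03727133 0.02437206 0.02404282 0.56172956] [-0.64  0.01 -1.04  0.32  1.24  0.09 -0.53 -3.77 -1.83  0.56] 0.48216410824096767
```

>>> play_rows([
  [[0, 0, 0, 0.047, -0.066, 0, 15], [0, 0, 0, 0.037, -0.071, 0, 15], [0, 0, 0, 0.028, -0.077, 0, 15], [0, 0, 0, 0.016, -0.079, 0, 15], [0, 0, 0, 0.005, -0.081, 0, 15]],
])

```text
time: 30.83
tool_pos: [0.6644, -0.1022, 0.1312]
tcp_rot: [3.117, 0.388, 0.005]
wrist_force: [1.9, -1.8, 7.5]
width: 0.317
grip_force: 40.2
```

>>> play_rows([
  [[0, 0, 0, -0.006, -0.08, 0, 15], [0, 0, 0, -0.017, -0.079, 0, 15], [0, 0, 0, -0.028, -0.076, 0, 15], [0, 0, 0, -0.039, -0.071, 0, 15], [0, 0, 0, -0.048, -0.066, 0, 15]],
])

```text
time: 31.25
tool_pos: [0.6413, -0.0695, 0.1311]
tcp_rot: [3.116, 0.389, 0.004]
wrist_force: [0.5, -2.5, 8.4]
width: 0.315
grip_force: 40.2
```

>>> play_rows([
  [[0, 0, 0, -0.056, -0.058, 0, 15], [0, 0, 0, -0.064, -0.049, 0, 15], [0, 0, 0, -0.07, -0.04, 0, 15], [0, 0, 0, -0.076, -0.03, 0, 15], [0, 0, 0, -0.078, -0.019, 0, 15]],
])

```text
time: 31.67
tool_pos: [0.6033, -0.0594, 0.1312]
tcp_rot: [3.116, 0.389, 0.006]
wrist_force: [1.8, -3.6, 8.4]
width: 0.317
grip_force: 40.3
```

>>> play_rows([
  [[0, 0, 0, -0.081, -0.008, 0, 15], [0, 0, 0, -0.081, 0.003, 0, 15], [0, 0, 0, -0.079, 0.015, 0, 15], [0, 0, 0, -0.077, 0.025, 0, 15], [0, 0, 0, -0.073, 0.036, 0, 15]],
])

```text
time: 32.08
tool_pos: [0.5675, -0.0756, 0.1311]
tcp_rot: [3.117, 0.388, 0.007]
wrist_force: [2.8, -1.1, 6.9]
width: 0.321
grip_force: 40.2
```

```bash
python3 look.py; python3 -c "
from h import *
rows(134.5,[8.2]*25,RT,[.5656,-.07526])"
```

```text
32.0833 [ 0.5675155  -0.07558035  0.13111474] phi 133.3956854229845 0.056452184070556154 F [ 2.8 -1.1  6.9] 0.3211846708096253 40.241387486457825 [(np.int32(63), np.float64(-82.27), np.float64(0.0855))]
[[0, 0, 0, -0.068, 0.047, 0, 15], [0, 0, 0, -0.061, 0.056, 0, 15], [0, 0, 0, -0.052, 0.064, 0, 15], [0, 0, 0, -0.043, 0.071, 0, 15], [0, 0, 0, -0.032, 0.077, 0, 15]]
[[0, 0, 0, -0.021, 0.08, 0, 15], [0, 0, 0, -0.009, 0.082, 0, 15], [0, 0, 0, 0.002, 0.083, 0, 15], [0, 0, 0, 0.015, 0.082, 0, 15], [0, 0, 0, 0.026, 0.079, 0, 15]]
[[0, 0, 0, 0.037, 0.074, 0, 15], [0, 0, 0, 0.047, 0.068, 0, 15], [0, 0, 0, 0.056, 0.061, 0, 15], [0, 0, 0, 0.064, 0.052, 0, 15], [0, 0, 0, 0.072, 0.043, 0, 15]]
[[0, 0, 0, 0.076, 0.032, 0, 15], [0, 0, 0, 0.081, 0.02, 0, 15], [0, 0, 0, 0.082, 0.009, 0, 15], [0, 0, 0, 0.083, -0.003, 0, 15], [0, 0, 0, 0.082, -0.014, 0, 15]]
[[0, 0, 0, 0.078, -0.027, 0, 15], [0, 0, 0, 0.074, -0.037, 0, 15], [0, 0, 0, 0.069, -0.047, 0, 15], [0, 0, 0, 0.06, -0.057, 0, 15], [0, 0, 0, 0.052, -0.064, 0, 15]]
end phi 339.4999999999997 cmd [0.66062, -0.13695]
```

>>> play_rows([
  [[0, 0, 0, -0.068, 0.047, 0, 15], [0, 0, 0, -0.061, 0.056, 0, 15], [0, 0, 0, -0.052, 0.064, 0, 15], [0, 0, 0, -0.043, 0.071, 0, 15], [0, 0, 0, -0.032, 0.077, 0, 15]],
])

```text
time: 32.55
tool_pos: [0.5498, -0.1118, 0.1309]
tcp_rot: [-3.117, -0.388, -0.005]
wrist_force: [0.1, 1.4, 8.8]
width: 0.318
grip_force: 40.3
```

>>> play_rows([
  [[0, 0, 0, -0.021, 0.08, 0, 15], [0, 0, 0, -0.009, 0.082, 0, 15], [0, 0, 0, 0.002, 0.083, 0, 15], [0, 0, 0, 0.015, 0.082, 0, 15], [0, 0, 0, 0.026, 0.079, 0, 15]],
])

```text
time: 32.97
tool_pos: [0.5603, -0.1512, 0.131]
tcp_rot: [-3.117, -0.387, -0.001]
wrist_force: [-2.8, 0.9, 10.8]
width: 0.315
grip_force: 40.5
```

>>> play_rows([
  [[0, 0, 0, 0.037, 0.074, 0, 15], [0, 0, 0, 0.047, 0.068, 0, 15], [0, 0, 0, 0.056, 0.061, 0, 15], [0, 0, 0, 0.064, 0.052, 0, 15], [0, 0, 0, 0.072, 0.043, 0, 15]],
])

```text
time: 33.38
tool_pos: [0.5945, -0.1742, 0.1312]
tcp_rot: [3.117, 0.387, 0.001]
wrist_force: [-2.1, -2.1, 9.8]
width: 0.316
grip_force: 40.6
```

>>> play_rows([
  [[0, 0, 0, 0.076, 0.032, 0, 15], [0, 0, 0, 0.081, 0.02, 0, 15], [0, 0, 0, 0.082, 0.009, 0, 15], [0, 0, 0, 0.083, -0.003, 0, 15], [0, 0, 0, 0.082, -0.014, 0, 15]],
])

```text
time: 33.8
tool_pos: [0.6355, -0.1689, 0.1313]
tcp_rot: [3.116, 0.387, 0.003]
wrist_force: [-0.2, -3.3, 9.2]
width: 0.317
grip_force: 40.5
```

>>> play_rows([
  [[0, 0, 0, 0.078, -0.027, 0, 15], [0, 0, 0, 0.074, -0.037, 0, 15], [0, 0, 0, 0.069, -0.047, 0, 15], [0, 0, 0, 0.06, -0.057, 0, 15], [0, 0, 0, 0.052, -0.064, 0, 15]],
])

```text
time: 34.22
tool_pos: [0.6628, -0.1378, 0.1313]
tcp_rot: [3.116, 0.387, 0.005]
wrist_force: [1.5, -2.3, 7.7]
width: 0.321
grip_force: 40.2
```

```bash
python3 look.py; python3 -c "
from h import *
rows(339.5,[8]*20,RT,[.66062,-.13695])"
```

```text
34.2167 [ 0.66276513 -0.13780197  0.13128807] phi -20.580548769899274 0.06031445915590669 F [ 1.5 -2.3  7.7] 0.32081281771518816 40.19960582256317 [(np.int32(51), np.float64(-34.22), np.float64(0.086))]
[[0, 0, 0, 0.041, -0.07, 0, 15], [0, 0, 0, 0.032, -0.075, 0, 15], [0, 0, 0, 0.02, -0.078, 0, 15], [0, 0, 0, 0.01, -0.08, 0, 15], [0, 0, 0, -0.002, -0.081, 0, 15]]
[[0, 0, 0, -0.013, -0.08, 0, 15], [0, 0, 0, -0.024, -0.077, 0, 15], [0, 0, 0, -0.035, -0.073, 0, 15], [0, 0, 0, -0.044, -0.068, 0, 15], [0, 0, 0, -0.054, -0.061, 0, 15]]
[[0, 0, 0, -0.061, -0.053, 0, 15], [0, 0, 0, -0.068, -0.043, 0, 15], [0, 0, 0, -0.074, -0.034, 0, 15], [0, 0, 0, -0.077, -0.023, 0, 15], [0, 0, 0, -0.08, -0.013, 0, 15]]
[[0, 0, 0, -0.081, -0, 0, 15], [0, 0, 0, -0.08, 0.01, 0, 15], [0, 0, 0, -0.079, 0.021, 0, 15], [0, 0, 0, -0.074, 0.032, 0, 15], [0, 0, 0, -0.069, 0.042, 0, 15]]
end phi 499.5 cmd [0.56219, -0.07891]
```

>>> play_rows([
  [[0, 0, 0, 0.041, -0.07, 0, 15], [0, 0, 0, 0.032, -0.075, 0, 15], [0, 0, 0, 0.02, -0.078, 0, 15], [0, 0, 0, 0.01, -0.08, 0, 15], [0, 0, 0, -0.002, -0.081, 0, 15]],
])

```text
time: 34.68
tool_pos: [0.6629, -0.0973, 0.1312]
tcp_rot: [3.117, 0.388, 0.005]
wrist_force: [1.3, -1.1, 7.3]
width: 0.316
grip_force: 40.2
```

>>> play_rows([
  [[0, 0, 0, -0.013, -0.08, 0, 15], [0, 0, 0, -0.024, -0.077, 0, 15], [0, 0, 0, -0.035, -0.073, 0, 15], [0, 0, 0, -0.044, -0.068, 0, 15], [0, 0, 0, -0.054, -0.061, 0, 15]],
])

```text
time: 35.1
tool_pos: [0.637, -0.0668, 0.1311]
tcp_rot: [3.116, 0.389, 0.004]
wrist_force: [0.2, -2.8, 8.4]
width: 0.321
grip_force: 40.2
```

>>> play_rows([
  [[0, 0, 0, -0.061, -0.053, 0, 15], [0, 0, 0, -0.068, -0.043, 0, 15], [0, 0, 0, -0.074, -0.034, 0, 15]],
])

```text
time: 35.35
tool_pos: [0.6143, -0.0595, 0.1311]
tcp_rot: [3.116, 0.389, 0.005]
wrist_force: [1.5, -3.7, 7.7]
width: 0.314
grip_force: 40.3
```

```bash
python3 look.py
```

```text
35.35 [ 0.61428767 -0.05953096  0.13113302] phi 82.03235250933562 0.05762532215521929 F [ 1.5 -3.7  7.7] 0.31407555129981 40.25757372379303 [(np.int32(46), np.float64(-7.55), np.float64(0.086))]
```

>>> play_rows([
  [[0, 0, 0, -0.077, -0.023, 0, 15], [0, 0, 0, -0.08, -0.013, 0, 15], [0, 0, 0, -0.081, 0, 0, 15], [0, 0, 0, -0.08, 0.01, 0, 15], [0, 0, 0, -0.079, 0.021, 0, 15]],
])

```text
time: 35.82
tool_pos: [0.5762, -0.0687, 0.1311]
tcp_rot: [3.116, 0.388, 0.007]
wrist_force: [3.2, -0.6, 5.5]
width: 0.318
grip_force: 40.2
```

>>> play_rows([
  [[0, 0, 0, -0.06, 0.024, 0, 15], [0, 0, 0, 0, 0, 0, 15], [0, 0, 0, 0, 0, 0, 15], [0, 0, 0, 0, 0, 0, 15], [0, 0, 0, 0, 0, 0, 15]],
])

```text
time: 36.23
tool_pos: [0.5707, -0.0728, 0.1311]
tcp_rot: [3.116, 0.388, 0.005]
wrist_force: [0.6, -1.1, 7.2]
width: 0.314
grip_force: 40.4
```

>>> play_rows([
  [[0, 0, 0, 0, 0, 0, 15], [0, 0, 0, 0, 0, 0, 15], [0, 0, 0, 0, 0, 0, 15], [0, 0, 0, 0, 0, 0, 15], [0, 0, 0, 0, 0, 0, 15]],
])

```text
time: 36.65
tool_pos: [0.5708, -0.0727, 0.1311]
tcp_rot: [3.116, 0.388, 0.005]
wrist_force: [1.0, -1.4, 8.8]
width: 0.318
grip_force: 40.4
```

```bash
python3 look.py; sed -i 's/(.top.)/("top")/' look.py; python3 - <<'E'
from h import *
from workcell import vision
d=vision.read_camera('top'); print(zero(d))
cv2.imwrite('pics/stop.png',cv2.resize(d['image'][110:290,170:340,::-1],None,fx=3,fy=3,interpolation=cv2.INTER_CUBIC))
print(d['K']@(d['R']@np.r_[TC+.103*np.array([np.cos(np.radians(10.5)),np.sin(np.radians(10.5))]),.1]+d['t']))
E
```

```text
36.65 [ 0.57080238 -0.07266099  0.13108168] phi 128.93418974256758 0.05648644251474191 F [ 1.  -1.4  8.8] 0.31754425576418904 40.38536310195923 [(np.int32(47), np.float64(4.79), np.float64(0.0858))]
[(np.int32(46), np.float64(4.84), np.float64(0.086))]
[256.8155887  166.53810375   1.03430849]
```

View pics/stop.png

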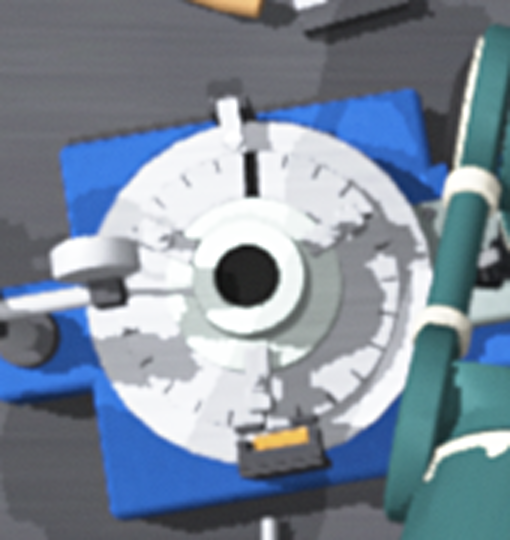

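The zero line, ending at about (250,150) in the crop, stops some 5.7° short of the pointer's tip at about (237,140). It needs a small nudge further anticlockwise.

```bash
python3 -c "
from sim import *
for st in ([5,9,9,9,9,4],[5,9,9,9,9,9,4],[5,9,9,9,9,9,9,4],[5,8,8,8,8,8,8,8,4],[5]+[8]*9+[4]):
    print(st,[round(sim(profile([st,[0]*15]),.0574,J)[0][-1],1) for J in (.028,.035,.047,.055)])
"
python3 -c "
from h import *
rows(129.3,[5,9,9,9,9,9,4]+[0]*3,RT,[.5695,-.0717])"
```

```text
[5, 9, 9, 9, 9, 4] [np.float64(3.2), np.float64(2.7), np.float64(2.1), np.float64(1.9)]
[5, 9, 9, 9, 9, 9, 4] [np.float64(4.8), np.float64(4.1), np.float64(3.2), np.float64(2.8)]
[5, 9, 9, 9, 9, 9, 9, 4] [np.float64(6.6), np.float64(5.6), np.float64(4.5), np.float64(4.0)]
[5, 8, 8, 8, 8, 8, 8, 8, 4] [np.float64(4.9), np.float64(4.2), np.float64(3.4), np.float64(3.0)]
[5, 8, 8, 8, 8, 8, 8, 8, 8, 8, 4] [np.float64(7.5), np.float64(6.5), np.float64(5.3), np.float64(4.7)]
[[0, 0, 0, -0.044, 0.024, 0, 15], [0, 0, 0, -0.075, 0.051, 0, 15], [0, 0, 0, -0.066, 0.063, 0, 15], [0, 0, 0, -0.055, 0.073, 0, 15], [0, 0, 0, -0.044, 0.08, 0, 15]]
[[0, 0, 0, -0.03, 0.085, 0, 15], [0, 0, 0, -0.009, 0.04, 0, 15], [0, 0, 0, 0, -0, 0, 15], [0, 0, 0, 0, -0, 0, 15], [0, 0, 0, 0, -0, 0, 15]]
end phi 183.3 cmd [0.54838, -0.11995]
```

>>> play_rows([
  [[0, 0, 0, -0.042, 0.026, 0, 15], [0, 0, 0, -0.075, 0.051, 0, 15], [0, 0, 0, -0.066, 0.063, 0, 15], [0, 0, 0, -0.055, 0.073, 0, 15], [0, 0, 0, -0.044, 0.08, 0, 15]],
])

```text
time: 37.17
tool_pos: [0.5505, -0.1071, 0.131]
tcp_rot: [-3.117, -0.388, -0.006]
wrist_force: [1.6, 2.2, 7.5]
width: 0.318
grip_force: 40.1
```

>>> play_rows([
  [[0, 0, 0, -0.03, 0.085, 0, 15], [0, 0, 0, -0.016, 0.089, 0, 15], [0, 0, 0, -0.002, 0.04, 0, 15], [0, 0, 0, 0, 0, 0, 15], [0, 0, 0, 0, 0, 0, 15]],
])

```text
time: 37.58
tool_pos: [0.5509, -0.1298, 0.1309]
tcp_rot: [3.117, 0.387, 0.004]
wrist_force: [-0.6, -0.5, 9.2]
width: 0.32
grip_force: 40.3
```

>>> play_rows([
  [[0, 0, 0, 0, 0, 0, 15], [0, 0, 0, 0, 0, 0, 15], [0, 0, 0, 0, 0, 0, 15], [0, 0, 0, 0, 0, 0, 15], [0, 0, 0, 0, 0, 0, 15]],
])

```text
time: 38.0
tool_pos: [0.5509, -0.1294, 0.131]
tcp_rot: [3.117, 0.388, 0.004]
wrist_force: [-0.9, -0.3, 9.4]
width: 0.316
grip_force: 40.3
```

```bash
python3 look.py
```

```text
38.0 [ 0.55085374 -0.12940149  0.13098322] phi -166.9993048203781 0.05690487904823233 F [-0.9 -0.3  9.4] 0.31581290850249133 40.27974486351013 [(np.int32(47), np.float64(11.28), np.float64(0.086))]
```

>>> play_rows([
  [[0, 0, 0, 0, 0, 0, 40], [0, 0, 0, 0, 0, 0, 55], [0, 0, 0, 0, 0, 0, 60], [0, 0, 0, 0, 0, 0, 60], [0, 0, 0, 0, 0, 0, 60]],
])

```text
time: 38.47
tool_pos: [0.5493, -0.129, 0.1284]
tcp_rot: [-3.117, -0.388, 0.003]
wrist_force: [1.0, -0.6, -0.1]
width: 0.701
grip_force: 0.0
```

>>> play_rows([
  [[0, 0, 0, 0, 0, -0.1, 60], [0, 0, 0, 0, 0, -0.2, 60], [0, 0, 0, 0, 0, -0.25, 60], [0, 0, 0, 0, 0, -0.25, 60], [0, 0, 0, 0, 0, -0.25, 60]],
])

```text
time: 38.88
tool_pos: [0.5498, -0.1291, 0.2358]
tcp_rot: [-3.117, -0.388, 0.001]
wrist_force: [1.1, -0.1, -0.0]
width: 0.699
grip_force: 0.0
```

>>> play_rows([
  [[0, 0, 0, 0, 0, -0.25, 60], [0, 0, 0, 0, 0, -0.1, 60], [0, 0, 0, 0, 0, 0, 60], [0, 0, 0, 0, 0, 0, 60], [0, 0, 0, 0, 0, 0, 60]],
])

```text
time: 39.3
tool_pos: [0.5491, -0.1289, 0.2674]
tcp_rot: [-3.116, -0.388, 0.004]
wrist_force: [-0.8, 0.5, -0.3]
width: 0.704
grip_force: 0.0
```

```bash
python3 look.py; python3 - <<'E'
from h import *
from workcell import vision
d=vision.read_camera('top'); print(zero(d))
cv2.imwrite('pics/end.png',cv2.resize(d['image'][110:290,170:400,::-1],None,fx=3,fy=3,interpolation=cv2.INTER_CUBIC))
E
```

```text
39.3 [ 0.54908428 -0.12893201  0.26738991] phi -167.83680943466166 0.05852962968094853 F [-0.8  0.5 -0.3] 0.7036447432290086 0.0 [(np.int32(47), np.float64(11.28), np.float64(0.086))]
[(np.int32(47), np.float64(11.28), np.float64(0.086))]
```

View pics/end.png

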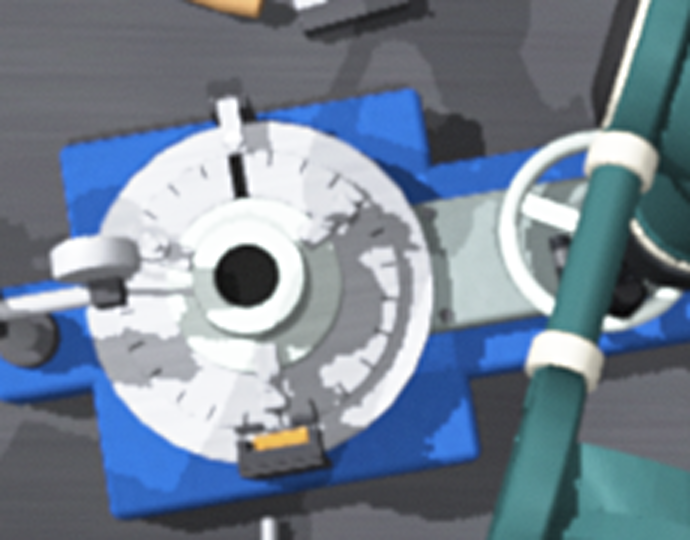

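The zero line, at (236,155) to (240,195), points at the pointer's tip at (235,145). The handle is free and the table is at rest.

```bash
python3 -c "
from workcell import bot
print(bot.finish_job())"
```

```text
the job is handed in; nothing more can be done
None
```

Job handed in: by camera the table ran at about 12.3 rpm on average for 6.7 s unbroken, then stopped with the zero line about 1° from the pointer after one small forward nudge, and the handle is released; the hand-in returned no verdict.

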